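# Cure a batch of printed drone parts

## Robot

A 7-joint arm with a two-finger parallel gripper is mounted at the origin on the work surface. World frame = base frame: x ahead of the robot, y to its left, z up, the work surface at z = 0. Lengths are in m, angles in degrees, forces in N, time in s.
With the tool pointing down it reaches from about 0.35 to 0.9 m from the base axis. Payload 8.1 kg.
Tool frame: the origin (TCP) lies at the very end of the fingers, on their centre line; the grasp point (between the pads) lies behind it (ctrl.grasp_offset is the z of the grasp point in the tool frame, in m); z points along the fingers, y is the line along which they close (so a half turn about z gives the same grasp; the last joint's range is limited). The gripper opens to 85 mm and grips with 20 to 120 N. Pads are 22 mm wide; open, the fingers measure 114 mm over their backs; the gripper's body (76 mm by 85 mm) begins 54 mm behind the grasp point. The pads swing forward as they close: fully open they stand 13 mm farther back than shut.
Start: joints at [-82.884, 24.895, 1.432, 90.138, -0.665, 64.973, -4.303], TCP at [0.141, 0.609, 0.197] pointing down, gripper open.
Joint ranges: [-149.89, 149.89], [-25.12, 119.58], [-72.63, 75.52], [4.76, 147.25], [-75.54, 255.54], [6.69, 114.76], [-157.13, 157.13]. Speed limits (degrees/s): [127.2, 127.2, 172.46, 172.46, 180, 180, 180].

## Interface

Orientations are given as a 3x3 rotation matrix whose columns are the frame's x, y, z axes.
In Python, from workcell import ctrl gives the robot as it stands.
- The arm moves only by the tool move_arm, never from a script. Its argument "moves" is a list that holds one entry, the list of rows, each a list of 6 numbers: the shift along the tool's x, y, z in mm, then the turn, a rotation vector about the tool's x, y, z in degrees. A call has 1 to 5 rows; each row shifts and turns the commanded pose from where the row before left it, along the tool's axes as they then stand; what a row does not reach is not made up. A row lasts 1/8 s, in which the tool goes at most 62.5 mm and 10.7 degrees, less where a joint would pass 70% of its speed; a pose out of reach is approached as far as the arm can. A call with a gripper value outside its range is refused whole. "gripper" is the finger opening in mm, from 0 to 85.4, set as the call begins (left out, the last holds). The fingers move at their own pace and stop on an object; "grip_force" is the grip in N (left out, the last holds). Time passes only in rows, so rows that do not move let the fingers close. It gives the time, the measured TCP pose, the force, the opening and the grip force at its end, in the units of the state.
- ctrl.get_obs(): the state, without advancing time (a new reading comes with each control period).
- ctrl.capture(name): name is "side" or "top" or "wrist"; returns the picture (384x512x3 uint8, blue, green, red); there is no depth.
- ctrl.get_calibration(name): a dict with "intrinsics" (3x3 intrinsics, pixels), "position" and "orientation" of the camera in the world; the wrist camera has in their place "hand_eye" (4x4, takes a point from camera to tool coordinates, whose origin is the TCP and whose axes are the flange's). Camera axes: x right, y down, z forward; pixel columns grow to the right and rows downward; lengths in m; the calibration is good to about 2 mm. A picture is of the moment at which its call begins: read the wrist's pose just before it. get_calibration takes no time and is no camera call.
- ctrl.finish_job(): hands the job in; it is judged then, once.
The state is a dict: "time": time; "joint_positions": joint angles; "qd": joint speeds; "tau": joint torques, N m; "eef_pos": TCP position; "tool_rot": TCP orientation; "contact_force": force on the tool from outside, world axes, zero at the start; "torque": the same for the moment, N m; "finger_gap": opening from 0.0 (shut) to 1.0 (fully open); "finger_force": force on a finger pad.
Only numpy, scipy, OpenCV 4.12 (cv2) and the standard library are available. Lean on these libraries where they do the work, as an engineer would, in place of code of your own. Each camera call takes 0.05 s, during which the arm holds its last target. There are 200 camera calls.

## Task

Cure this batch: first pull the lamp dimmer's blue lever all the way back to off, then put every yellow printed part into the UV curing box, each resting on its floor and none on top of another. Lower the amber lid gently until it is fully closed, and only then set the lever in line with the red set-point tab, keep it there for at least five seconds, and pull it all the way back to off, leaving the lid closed. Leave the tab, the finished dark parts and everything else on the bench where they are.

Things in the scene. Friction and masses are not known exactly. Their poses are not given: they have to be found in the camera images.
- mount_a_center (a point): uncured printed motor mount, bright yellow solid disc 42 mm in diameter and 26 mm tall with small dark holes on top, 25 to 50 g, may be absent; point at its centre, half-way up (13 mm above its underside), z along its axis (up)
- mount_b_center (a point): uncured printed motor mount, bright yellow solid disc 42 mm in diameter and 26 mm tall with small dark holes on top, 25 to 50 g, may be absent; point at its centre, half-way up (13 mm above its underside), z along its axis (up)
- cage_a_center (a point): uncured printed camera cage, bright yellow open-topped U-shaped part, 44 mm long (x), 34 mm wide (y, outside of its two upright 6 mm cheeks), 30 mm tall, 20 to 45 g, may be absent; point at its centre, half-way up (15 mm above its underside), z up
- cage_b_center (a point): uncured printed camera cage, bright yellow open-topped U-shaped part, 44 mm long (x), 34 mm wide (y, outside of its two upright 6 mm cheeks), 30 mm tall, 20 to 45 g, may be absent; point at its centre, half-way up (15 mm above its underside), z up
- foot_center (a point): uncured printed landing foot, bright yellow rounded block 50 mm long (x), 26 mm wide (y), 26 mm tall, 20 to 45 g, may be absent; point at its centre, half-way up, z up
- cure_floor (a point): centre of the inner floor (top surface, 8 mm above the table) of the UV curing box, a fixed white open-topped box. Local x points to the lid hinge, y along the hinge, z up. Inside 184 mm (x) by 224 mm (y), walls 8 mm thick, outside 200 x 240 mm, rim 47 mm above this floor. No part may lie on top of another
- lid_hinge (a point): fixed point in the middle of the lid's hinge line, on the rim of the curing box at its local +x side (100 mm from the box centre), 55 mm above the table; same axes as cure_floor (the hinge axis is y)
- lid_tab (a point): middle of the outer (upper) face of the black grip tab on the lid's free edge, 212 mm from the hinge line, 8 mm above the lid's underside. The lid is an amber window in a black frame, 200 x 240 mm, 8 mm thick; the tab sticks out 25 mm further in the middle of the free edge, 70 mm wide, 10 mm thick. Axes as the box when closed: x towards the hinge, z out of the upper face
- lid (a joint): lid angle in rad: 0 closed flat on the box, 1.57 upright, up to 1.95 leaning back past upright; starts open at 1.65 to 1.85. Mass 0.3 kg; a stiff friction hinge (about 0.45 N m) holds it wherever it is left, about 2 to 5 N at the tab moves it
- lever_pivot (a point): pivot of the lever of the lamp dimmer, a fixed grey block 130 x 70 x 50 mm: point on the pivot axis in the middle of the block, 45 mm above the table. Local y is the pivot axis; the lever swings in the local x-z plane; z up. A black quadrant disc of radius 60 mm (look only) stands on the local -y side
- lever_grip (a point): centre of the lever's blue cross-grip, a bar 34 mm long along local y and 20 mm in diameter, 90 mm from the pivot axis on a 10 mm round steel stem in the middle of the block. With lever angle q its place is pivot + (90 mm sin(q - 0.75), 0, 90 mm cos(q - 0.75)) in the dimmer's axes
- lever (a joint): lever angle in rad: 0 = off, against its stop, leaning 0.75 rad to local -x (to the robot's side); 0.75 upright; 1.5 full power, leaning to local +x. Stays where it is left (friction about 0.12 N m, about 1.5 N at the grip)
- setpoint_tip (a point): outer end of the red set-point tab on the dimmer's quadrant, 30 mm beside the lever's plane (local -y) and 74 mm from the pivot axis; the tab, 8 x 6 mm and 26 mm long, shows the commanded lever angle: the lever is set when it lies in line with the tab seen along the pivot axis. Not to be moved
- setpoint (a joint): angle of the red set-point tab in rad on the same scale as lever: the lever must be set to this value for the cure; differs from start to start (0.55 to 1.35)
- done_mount: bystander, to be left alone: black finished motor mount, 42 mm in diameter, 26 mm tall; origin at the centre of its underside
- done_cage: bystander, to be left alone: grey finished camera cage, 44 x 34 x 30 mm; origin at the centre of its underside
- drone_motor: bystander, to be left alone: small drone motor with a red bell, 30 mm in diameter, 32 mm tall with its shaft; origin at the centre of its underside
- battery: bystander, to be left alone: black and red battery pack, 75 x 36 x 26 mm; origin at the centre of its underside
Not all that is in view belongs to the job. Leave any purple or white look-alike of the part that bears mount_a_center alone.

How it is judged:
By the outcome, as a careful person would: the job done as asked, in the order asked, and still so for the second after the job is handed in, with the robot touching nothing.
Of mount_a, mount_b, cage_a, cage_b, foot only 3 to 5 are there at a start; the rules pass over those that are not, and their reading is None.
At some moment in a run one of mount_a, mount_b, cage_a, cage_b, foot may be knocked a few centimetres aside while the robot is not near it.
Once in a run the grip may slacken for a moment while it holds something.
It also fails if it takes over 208 s, if anything falls off the work surface, if the arm or the gripper's body presses on something with over 40 N, if the wrist force passes 120 N, or if a joint passes its speed limit or range.

## Working session

There is one attempt and no reset: what is moved stays moved. The work goes in short steps, Python scripts to look and compute and a tool call to move; the robot and the scene stay as the last step left them, time stands still between calls to the robot, and variables do not carry over. Pictures are saved under pics/ and viewed, at most 14 in all, crops included, and the job is handed in when it is done.

Besides the shell and the picture viewer there is one more tool, called after "Call:" as name(argument=value, ...) on one line, values as JSON. move_arm: Moves the arm, as the interface text tells. Its arguments: {"type":"object","properties":{"moves":{"type":"array"},"gripper":{"type":"number"},"grip_force":{"type":"number"}},"required":["moves"]}

```bash
ls; mkdir -p pics
python3 - <<'E'
from workcell import ctrl
import cv2,numpy as np
o=ctrl.get_obs();print(o['time'],o['eef_pos'],o['tool_rot'],ctrl.grasp_offset)
for n in('side','top','wrist'):
    cv2.imwrite(f'pics/{n}0.png',ctrl.capture(n));c=ctrl.get_calibration(n)
    print(n,c)
E
```

```text
pics
0.0 [0.14048917 0.60841317 0.19610368] [[-9.74364799e-01  2.24973776e-01 -1.95154279e-04]
 [ 2.24973796e-01  9.74363489e-01 -1.60720394e-03]
 [-1.71427535e-04 -1.60990754e-03 -9.99998689e-01]] -0.0187
side {'intrinsics': array([[469.52459236,   0.        , 253.33128483],
       [  0.        , 469.52459236, 195.63355988],
       [  0.        ,   0.        ,   1.        ]]), 'position': array([0.20956354, 0.69361044, 0.77862451]), 'orientation': array([[-0.92426474, -0.26189962,  0.2777468 ],
       [-0.38147118,  0.60571374, -0.69827688],
       [ 0.0146434 , -0.7513451 , -0.659747  ]])}
top {'intrinsics': array([[480.7840856 ,   0.        , 250.65092931],
       [  0.        , 480.7840856 , 190.62211511],
       [  0.        ,   0.        ,   1.        ]]), 'position': array([ 0.3232604 , -0.03256035,  1.2202273 ]), 'orientation': array([[ 0.00394795, -0.98778309,  0.15578502],
       [-0.999986  , -0.00444843, -0.00286412],
       [ 0.00352213, -0.15577153, -0.98778683]])}
wrist {'intrinsics': array([[272.64515847,   0.        , 258.24419918],
       [  0.        , 272.64515847, 192.44938353],
       [  0.        ,   0.        ,   1.        ]]), 'hand_eye': array([[-3.55949041e-04, -9.63262516e-01, -2.68561350e-01,
         6.85097381e-02],
       [ 9.99999342e-01, -4.99082137e-05, -1.14638274e-03,
        -4.85227380e-04],
       [ 1.09086410e-03, -2.68561581e-01,  9.63261900e-01,
        -1.78857410e-01],
       [ 0.00000000e+00,  0.00000000e+00,  0.00000000e+00,
         1.00000000e+00]])}
```

View pics/top0.png

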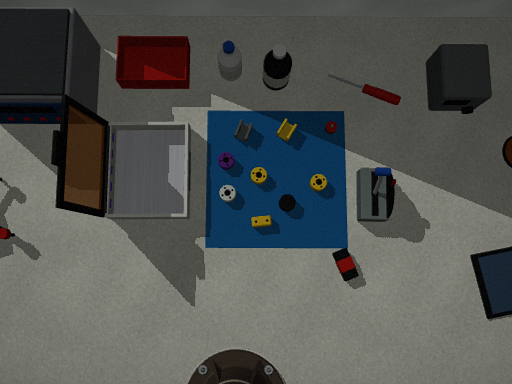

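View pics/side0.png

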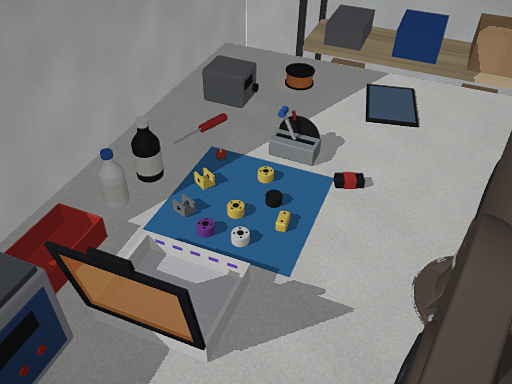

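The top view shows yellow items: a cage at (287,129), mounts at (259,175) and (319,182), and a foot at (261,221). The look-alikes are purple (226,160), white (227,193), black mount (287,203) and grey cage (243,130). The box is at (148,170) with the lid open to the left (hinge at +y). The dimmer is at (375,195), with the blue grip at (382,171).

```bash
cat > h.py <<'E'
from workcell import ctrl
import cv2,numpy as np
def cam(n):
    c=ctrl.get_calibration(n);K=c['intrinsics']
    if n!='wrist': return K,np.array(c['orientation']),np.array(c['position'])
    o=ctrl.get_obs();R=np.array(o['tool_rot']);H=c['hand_eye']
    return K,R@H[:3,:3],np.array(o['eef_pos'])+R@H[:3,3]
def ray(C,u,v):
    K,R,p=C;d=R@np.linalg.inv(K)@[u,v,1.];return p,d/np.linalg.norm(d)
def plane(C,u,v,z):
    p,d=ray(C,u,v);return p+d*(z-p[2])/d[2]
def proj(C,X):
    K,R,p=C;q=K@(R.T@(np.array(X)-p));return q[:2]/q[2]
def tri(rs):
    A=np.zeros((3,3));b=np.zeros(3)
    for p,d in rs: M=np.eye(3)-np.outer(d,d);A+=M;b+=M@p
    return np.linalg.solve(A,b)
def blobs(im,lo,hi,amin=20):
    m=cv2.inRange(cv2.cvtColor(im,cv2.COLOR_BGR2HSV),np.array(lo),np.array(hi))
    m=cv2.morphologyEx(m,cv2.MORPH_CLOSE,np.ones((3,3)))
    cs=cv2.findContours(m,cv2.RETR_EXTERNAL,cv2.CHAIN_APPROX_NONE)[0]
    return [(c,cv2.minAreaRect(c)) for c in cs if cv2.contourArea(c)>=amin]
Y=((22,120,100),(34,255,255));B=((100,150,60),(125,255,255));RED=((0,150,80),(6,255,255))
E
python3 - <<'E'
from h import *
np.set_printoptions(precision=4,suppress=True)
for n in('top','side'):
    im=cv2.imread(f'pics/{n}0.png');C=cam(n)
    for nm,r in(('Y',Y),('B',B),('R',RED)):
        for c,a in blobs(im,*r,8):
            u,v=a[0]
            print(n,nm,np.round(a[0]),np.round(a[1]),round(a[2]),cv2.contourArea(c),plane(C,u,v,.028)[:2] if nm=='Y' else plane(C,u,v,.1)[:2])
C=cam('top')
# box: rim outer corners, dimmer corners
for u,v,z in[(107,122,.055),(189,122,.055),(189,218,.055),(107,218,.055),(359,169,.05),(358,220,.05),(386,220,.05),(240,370,0)]: print(u,v,plane(C,u,v,z))
im=cv2.imread('pics/top0.png');a=cv2.resize(im[150:240,340:420],None,fx=7,fy=6.6,interpolation=2)
im=cv2.imread('pics/side0.png');b=cv2.resize(im[95:175,255:345],None,fx=7,fy=7,interpolation=2)
cv2.imwrite('pics/dim.png',cv2.resize(np.hstack([cv2.resize(a,(560,594)),cv2.resize(b,(630,594))]),(800,400)))
E
```

```text
top Y [261. 220.] [ 9. 19.] 84 143.0 [ 0.4365 -0.0612]
top Y [318. 182.] [15. 15.] 45 177.0 [ 0.5353 -0.2056]
top Y [258. 174.] [15. 15.] 45 174.0 [ 0.5526 -0.0544]
top Y [290. 130.] [ 5. 17.] 27 28.5 [ 0.6682 -0.1365]
top Y [282. 126.] [ 2. 16.] 32 18.0 [ 0.6806 -0.1148]
top B [382. 171.] [ 6. 15.] 90 79.0 [ 0.5486 -0.349 ]
top B [276. 179.] [141. 136.] 0 16210.0 [ 0.5281 -0.0969]
top R [346. 264.] [12. 15.] 67 152.5 [ 0.3301 -0.2558]
top R [  3. 233.] [10.  6.] 90 46.0 [0.3977 0.5389]
top R [164.  72.] [41. 14.] 0 259.0 [0.7935 0.1767]
side Y [282. 221.] [12. 21.] 18 200.0 [ 0.4316 -0.0466]
side Y [236. 209.] [18. 17.] 90 242.5 [ 0.5458 -0.0403]
side Y [204. 178.] [19. 19.] 68 235.0 [ 0.6652 -0.1132]
side Y [266. 174.] [15. 16.] 0 196.5 [ 0.529  -0.1908]
side B [ 39. 328.] [52. 63.] 44 912.5 [0.6942 0.4202]
side B [106. 154.] [10. 12.] 90 97.0 [ 0.8806 -0.0243]
side B [238. 204.] [165. 107.] 18 13915.0 [0.5157 0.0122]
side B [283. 111.] [ 6. 12.] 37 61.5 [ 0.5552 -0.3832]
side B [420.  36.] [47. 50.] 11 2080.0 [ 0.2771 -1.0752]
side R [ 24. 371.] [ 6. 10.] 27 46.5 [0.6625 0.489 ]
side R [ 41. 350.] [6. 9.] 34 43.0 [0.6625 0.4505]
side R [ 59. 240.] [65. 91.] 42 3548.5 [0.794  0.2496]
side R [350. 180.] [16. 13.] 90 169.0 [ 0.3139 -0.1621]
side R [220. 152.] [9. 7.] 0 42.5 [ 0.6298 -0.1404]
side R [213. 122.] [ 7. 29.] 63 182.0 [ 0.7073 -0.2559]
side R [294. 115.] [8. 2.] 79 12.5 [ 0.5212 -0.3771]
107 122 [0.6796 0.3249 0.055 ]
189 122 [0.6806 0.1194 0.055 ]
189 218 [0.439  0.1136 0.055 ]
107 218 [0.4381 0.3127 0.055 ]
359 169 [ 0.5634 -0.3048  0.05  ]
358 220 [ 0.4364 -0.2984  0.05  ]
386 220 [ 0.4367 -0.3669  0.05  ]
240 370 [ 0.075 -0.012  0.   ]
```

View pics/dim.png

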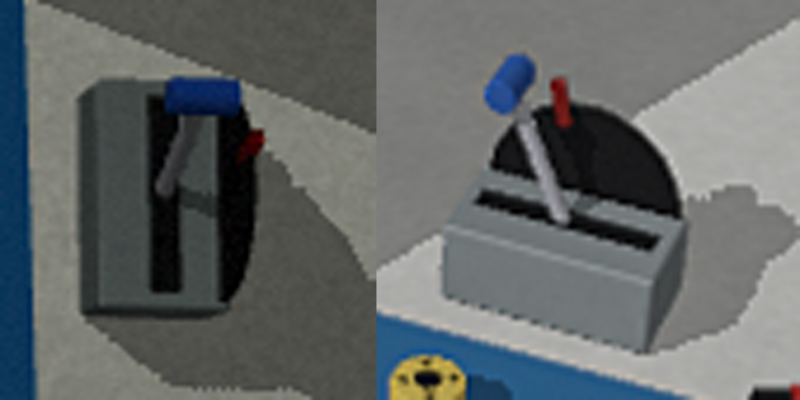

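Dimmer crop: the blue grip leans away from the robot (past upright), just beyond the red tab, so the lever is not off. I'll move above the dimmer for a close look.

Call:
move_arm(moves=[[[0,0,-20,0,0,10],[0,0,-20,0,0,10],[0,0,-20,0,0,10],[0,0,-20,0,0,10],[0,0,-20,0,0,10]]])

```text
time: 0.78
eef_pos: [0.1404, 0.6087, 0.2972]
tool_rot: [[-0.449, 0.894, -0.0], [0.894, 0.449, -0.001], [-0.001, -0.0, -1.0]]
contact_force: [-0.6, -0.5, 0.3]
finger_gap: 0.998
finger_force: 0.0
```

Call:
move_arm(moves=[[[0,0,0,0,0,9],[0,0,0,0,0,9],[0,0,0,0,0,9]]])

```text
time: 1.15
eef_pos: [0.1404, 0.6088, 0.2966]
tool_rot: [[0.005, 1.0, -0.0], [1.0, -0.005, -0.001], [-0.001, -0.0, -1.0]]
contact_force: [0.7, -0.1, -1.0]
finger_gap: 1.0
finger_force: 0.0
```

Call:
move_arm(moves=[[[-40,35,0,0,0,0],[-40,35,0,0,0,0],[-40,35,0,0,0,0],[-40,35,0,0,0,0],[-40,35,0,0,0,0]]])

```text
time: 1.78
eef_pos: [0.3164, 0.4075, 0.2968]
tool_rot: [[-0.0, 1.0, -0.0], [1.0, 0.0, 0.0], [0.0, -0.0, -1.0]]
contact_force: [1.2, 0.2, 0.2]
finger_gap: 1.004
finger_force: 0.0
```

Call:
move_arm(moves=[[[-51,14,0,0,0,0],[-51,14,0,0,0,0],[-51,14,0,0,0,0],[-51,14,0,0,0,0],[-51,14,0,0,0,0]]])

```text
time: 2.4
eef_pos: [0.3857, 0.1522, 0.2969]
tool_rot: [[-0.0, 1.0, 0.0], [1.0, 0.0, 0.0], [0.0, 0.0, -1.0]]
contact_force: [-0.0, 0.0, -0.4]
finger_gap: 0.997
finger_force: 0.0
```

Call:
move_arm(moves=[[[-51,14,0,0,0,0],[-51,14,0,0,0,0],[-51,14,0,0,0,0],[-51,14,0,0,0,0],[-51,14,0,0,0,0]]])

```text
time: 3.02
eef_pos: [0.4557, -0.1024, 0.2971]
tool_rot: [[-0.001, 1.0, 0.001], [1.0, 0.001, 0.001], [0.001, 0.001, -1.0]]
contact_force: [0.9, 0.8, 0.2]
finger_gap: 1.003
finger_force: 0.0
```

Call:
move_arm(moves=[[[-51,14,0,0,0,0],[-51,14,0,0,0,0],[-51,14,0,0,0,0],[-51,14,0,0,0,0],[0,0,0,0,0,0]]])

```text
time: 3.65
eef_pos: [0.51, -0.3101, 0.2962]
tool_rot: [[0.007, 1.0, -0.002], [1.0, -0.007, -0.003], [-0.003, -0.002, -1.0]]
contact_force: [-0.3, -0.6, -0.2]
finger_gap: 1.005
finger_force: 0.0
```

Run:
```python
from h import *
np.set_printoptions(precision=4,suppress=True)
o=ctrl.get_obs();print(o['time'],o['eef_pos'],o['tool_rot'],o['joint_positions'])
ims={n:ctrl.capture(n) for n in('wrist','top','side')}
for n in ims: cv2.imwrite(f'pics/{n}1.png',ims[n])
W=cam('wrist')
for c,a in blobs(ims['wrist'],*B,50): print(a)
for c,a in blobs(ims['wrist'],*RED,10): print('R',a)
rs=[ray(cam('top'),382,171),ray(cam('side'),283,111)]
print('grip',tri(rs), 'tab',tri([ray(cam('top'),395.7,180.4),ray(cam('side'),293.6,111)]))
```

```text
3.65 [ 0.51   -0.3101  0.2962] [[ 0.0072  1.     -0.002 ]
 [ 1.     -0.0072 -0.0027]
 [-0.0027 -0.002  -1.    ]] [-11.5532  25.1063  57.2435  88.278  -21.1721  78.2947  47.1256]
((283.0, 193.5), (27.0, 14.0), 90.0)
((284.5, 69.0), (138.0, 237.0), 90.0)
R ((266.6000061035156, 208.70001220703125), (10.733125686645508, 5.813776969909668), 63.43495178222656)
R ((408.4793701171875, 193.68121337890625), (14.764822959899902, 58.44974136352539), 28.300758361816406)
R ((146.67572021484375, 134.933837890625), (24.917434692382812, 18.862733840942383), 62.241458892822266)
R ((365.0, 115.0), (16.0, 18.0), 90.0)
grip [ 0.5419 -0.3401  0.128 ] tab [ 0.5229 -0.3755  0.113 ]
```

View pics/wrist1.png

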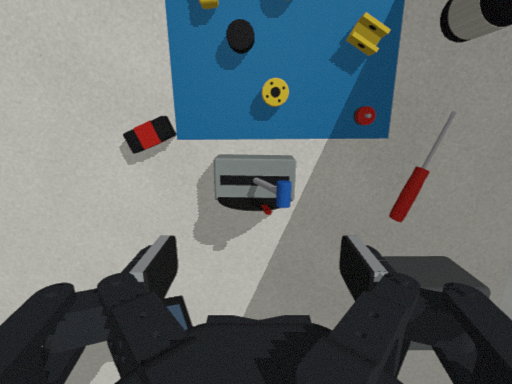

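The wrist view shows the blue grip at (283,193), the red tab at (267,209), and the yellow mount at (275,92). I'll straddle the grip with the fingers and sweep it back to off.

Call:
move_arm(moves=[[[-10,10,20,0,0,0],[-9,7,40,0,0,0],[-9,8,50,0,0,0],[0,0,50,0,0,0],[0,0,30,0,0,0]]], gripper=60, grip_force=20)

```text
time: 4.42
eef_pos: [0.5367, -0.3296, 0.1046]
tool_rot: [[-0.003, 1.0, -0.002], [1.0, 0.003, 0.002], [0.002, -0.002, -1.0]]
contact_force: [-0.3, 0.6, 1.2]
finger_gap: 0.706
finger_force: 0.0
```

Call:
move_arm(moves=[[[0,-15,0,0,0,0],[0,-15,0,0,0,0],[0,-15,0,0,0,0],[0,-15,0,0,0,0],[0,0,0,0,0,0]]])

```text
time: 5.05
eef_pos: [0.4754, -0.3333, 0.1076]
tool_rot: [[0.002, 1.0, 0.001], [1.0, -0.002, 0.0], [0.0, 0.001, -1.0]]
contact_force: [0.5, -0.8, -0.2]
finger_gap: 0.699
finger_force: 0.0
```

Call:
move_arm(moves=[[[0,-10,0,0,0,0],[0,-10,1,0,0,0],[0,-10,2,0,0,0],[0,-8,2,0,0,0],[0,0,0,0,0,0]]])

```text
time: 5.68
eef_pos: [0.4378, -0.333, 0.1018]
tool_rot: [[0.001, 1.0, -0.0], [1.0, -0.001, 0.0], [0.0, -0.0, -1.0]]
contact_force: [0.4, 0.5, 0.9]
finger_gap: 0.701
finger_force: 0.0
```

Call:
move_arm(moves=[[[0,-3,0,0,0,0],[0,-3,0,0,0,0],[0,-3,0,0,0,0],[0,0,0,0,0,0]]])

```text
time: 6.18
eef_pos: [0.4294, -0.333, 0.1019]
tool_rot: [[0.0, 1.0, 0.0], [1.0, -0.0, 0.0], [0.0, 0.0, -1.0]]
contact_force: [-0.2, -0.6, 0.7]
finger_gap: 0.706
finger_force: 0.0
```

Call:
move_arm(moves=[[[0,-3,0,0,0,0],[0,-1,0,0,0,0],[0,0,0,0,0,0]]])

```text
time: 6.55
eef_pos: [0.4255, -0.333, 0.1019]
tool_rot: [[0.0, 1.0, 0.0], [1.0, -0.0, 0.0], [0.0, 0.0, -1.0]]
contact_force: [-0.5, 0.3, 0.3]
finger_gap: 0.705
finger_force: 0.0
```

Run:
```python
from h import *
np.set_printoptions(precision=4,suppress=True)
ims={n:ctrl.capture(n) for n in('wrist','top','side')}
for n in ims: cv2.imwrite(f'pics/{n}2.png',ims[n])
a=cv2.resize(ims['top'][150:240,340:430],(400,400),interpolation=2)
b=cv2.resize(ims['side'][85:175,255:345],(400,400),interpolation=2)
cv2.imwrite('pics/lev2.png',np.hstack([a,b]))
```

```text
(no output)
```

View pics/lev2.png

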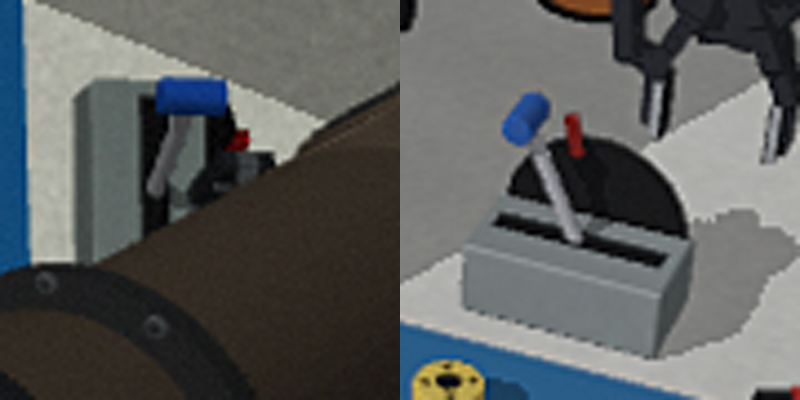

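Run:
```python
from h import *
np.set_printoptions(precision=4,suppress=True)
o=ctrl.get_obs();p=np.array(o['eef_pos'])
for n in('side','top'): print(n,proj(cam(n),p),[proj(cam(n),p+[s*.03,0,0]) for s in(-1,1)])
```

```text
side [323.1823 130.402 ] [array([334.3764, 132.9909]), array([312.1396, 127.8481])]
top [377.93   222.5218] [array([378.4116, 235.4124]), array([377.4523, 209.7382])]
```

View pics/side2.png

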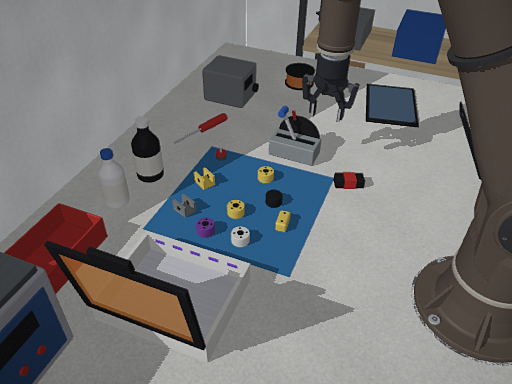

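View pics/wrist2.png

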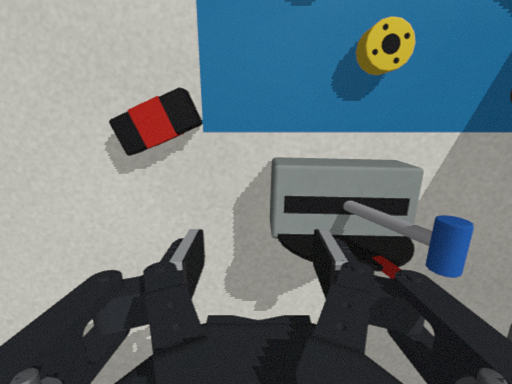

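Run:
```python
from h import *
np.set_printoptions(precision=4,suppress=True)
K,_,_=cam('wrist');H=ctrl.get_calibration('wrist')['hand_eye']
def W(p,R): R=np.array(R);return K,R@H[:3,:3],np.array(p)+R@H[:3,3]
W1=W([.51,-.3101,.2962],[[.0072,1,-.002],[1,-.0072,-.0027],[-.0027,-.002,-1]])
W2=cam('wrist')
im1=cv2.imread('pics/wrist1.png');im2=cv2.imread('pics/wrist2.png')
for c,a in blobs(im2,*B,50): print(a)
for c,a in blobs(im2,*RED,10): print('R',a)
def rep(nm,obs):
    X=tri([ray(C,*uv) for C,uv in obs]);print(nm,X,[proj(C,X)-uv for C,uv in obs])
T,S=cam('top'),cam('side')
g=[(W1,(283,193.5)),(W2,(449.5,246))]
rep('grip wrist',g);rep('grip ts',[(T,(382,171)),(S,(283,111))]);rep('grip all',g+[(T,(382,171)),(S,(283,111))])
# block top corners in W2 / pivots
for uv in[(273,159),(416,170),(273,236),(420,236)]: print('W2 z.05',plane(W2,*uv,.05))
for uv in[(215,156),(295,156),(295,196),(215,196)]: print('W1 z.05',plane(W1,*uv,.05))
# mat corner comparision
print('mat W2',plane(W2,203,131,0),'W1',plane(W1,177,138,0),plane(W1,388,138,0),'T',plane(T,345,248,0),plane(T,344,111,0),'S',plane(S,333,180,0))
```

```text
((448.294189453125, 245.8235626220703), (38.32062911987305, 59.66376495361328), 14.03624439239502)
((353.9999694824219, 65.49998474121094), (313.99993896484375, 130.99996948242188), -0.0)
R ((384.52001953125, 265.1400451660156), (28.200002670288086, 12.400001525878906), 36.86989974975586)
R ((152.1000213623047, 122.69998931884766), (45.16857147216797, 33.541019439697266), 63.43495178222656)
grip wrist [ 0.5412 -0.3413  0.13  ] [array([0.    , 0.0245]), array([ 0.0125, -0.0387])]
grip ts [ 0.5419 -0.3401  0.128 ] [array([0.0979, 0.4162]), array([-0.3658, -0.078 ])]
grip all [ 0.542  -0.3412  0.128 ] [array([ 0.4174, -0.4574]), array([-0.9305, -1.6389]), array([0.5735, 0.4084]), array([-0.2331, -0.2811])]
W2 z.05 [ 0.4375 -0.3004  0.05  ]
W2 z.05 [ 0.5605 -0.3099  0.05  ]
W2 z.05 [ 0.4385 -0.3716  0.05  ]
W2 z.05 [ 0.5737 -0.3715  0.05  ]
W1 z.05 [ 0.4412 -0.3026  0.05  ]
W1 z.05 [ 0.5661 -0.3035  0.05  ]
W1 z.05 [ 0.568  -0.3687  0.05  ]
W1 z.05 [ 0.4379 -0.3678  0.05  ]
mat W2 [ 0.3694 -0.2798  0.    ] W1 [ 0.3694 -0.2784  0.    ] [ 0.7308 -0.2811 -0.    ] T [ 0.3702 -0.2748  0.    ] [ 0.7296 -0.2817  0.    ] S [ 0.3692 -0.2709  0.    ]
```

The fingers passed above the bar: in both the side and wrist views their tips sit about 35 mm behind the nominal TCP. I'll measure the fingertips at smaller openings.

Call:
move_arm(moves=[[[0,0,-10,0,0,0],[0,0,-10,0,0,0],[0,0,0,0,0,0],[0,0,0,0,0,0],[0,0,0,0,0,0]]], gripper=0)

```text
time: 7.32
eef_pos: [0.4255, -0.3328, 0.1217]
tool_rot: [[-0.0, 1.0, -0.0], [1.0, 0.0, 0.0], [0.0, -0.0, -1.0]]
contact_force: [0.2, 0.7, -0.5]
finger_gap: 0.001
finger_force: 0.0
```

Call:
move_arm(moves=[[[0,0,0,0,0,0],[0,0,0,0,0,0],[0,0,0,0,0,0],[0,0,0,0,0,0],[0,0,0,0,0,0]]])

```text
time: 7.95
eef_pos: [0.4256, -0.333, 0.1219]
tool_rot: [[0.0, 1.0, 0.0], [1.0, -0.0, 0.0], [0.0, 0.0, -1.0]]
contact_force: [0.2, 0.5, 0.4]
finger_gap: -0.002
finger_force: 0.0
```

Run:
```python
from h import *
o=ctrl.get_obs();p=np.array(o['eef_pos'])
w,s=ctrl.capture('wrist'),ctrl.capture('side')
u,v=proj(cam('side'),p);u2,v2=proj(cam('side'),p+[0,0,.05]);print(u,v,u2,v2)
cv2.circle(s,(int(round(u)),int(round(v))),1,(0,255,0),-1)
uw,vw=proj(cam('wrist'),p);print(uw,vw)
cv2.circle(w,(int(uw),int(vw)),2,(0,255,0),-1)
cv2.imwrite('pics/cl.png',np.hstack([cv2.resize(w,(450,338)),cv2.resize(s[80:140,295:355],(338,338),interpolation=2)]))
```

```text
324.0892465829142 123.8665846456261 326.3641832809207 106.87083781845827
259.0852003651618 216.68840643870467
```

View pics/cl.png

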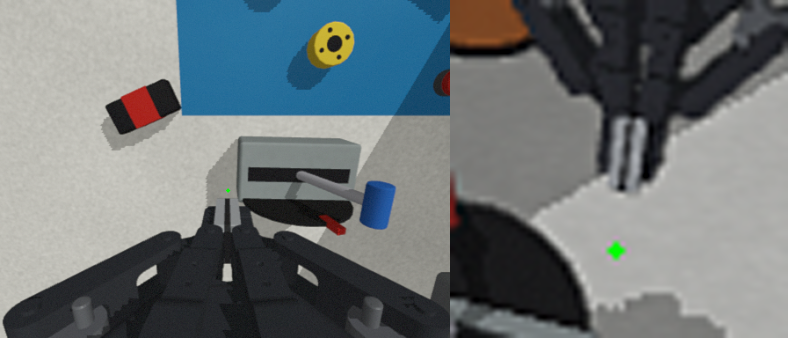

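Both views agree: even with the fingers shut, the tips sit about 28 mm behind the reported TCP, so I'll correct for that. Now straddling the bar lower.

Call:
move_arm(moves=[[[0,0,-40,0,0,0],[0,0,-38,0,0,0],[-3,39,0,0,0,0],[-3,39,0,0,0,0],[-2,38,0,0,0,0]]], gripper=42)

```text
time: 8.68
eef_pos: [0.543, -0.3409, 0.1999]
tool_rot: [[-0.0, 1.0, 0.0], [1.0, 0.0, 0.0], [0.0, 0.0, -1.0]]
contact_force: [0.5, 0.6, 0.0]
finger_gap: 0.489
finger_force: 0.0
```

Call:
move_arm(moves=[[[0,0,30,0,0,0],[0,0,30,0,0,0],[0,0,30,0,0,0],[0,0,26,0,0,0],[0,0,0,0,0,0]]])

```text
time: 9.3
eef_pos: [0.5405, -0.3399, 0.0821]
tool_rot: [[-0.0, 1.0, -0.003], [1.0, 0.0, 0.002], [0.002, -0.003, -1.0]]
contact_force: [-0.6, 1.0, 0.7]
finger_gap: 0.489
finger_force: 0.0
```

Call:
move_arm(moves=[[[0,-10,0,0,0,0],[0,-10,0,0,0,0],[0,-10,0,0,0,0],[0,0,0,0,0,0]]])

```text
time: 9.8
eef_pos: [0.5104, -0.3412, 0.0845]
tool_rot: [[0.001, 1.0, 0.0], [1.0, -0.001, 0.0], [0.0, 0.0, -1.0]]
contact_force: [0.1, -0.7, -1.1]
finger_gap: 0.487
finger_force: 0.0
```

```bash
cat > lev.py <<'E'
from h import *
im={n:ctrl.capture(n) for n in('wrist','top','side')}
P=np.array([.502,-.337,.045])
obs=[]
for n in im:
    C=cam(n);best=None
    for c,a in blobs(im[n],*B,12):
        u,v=a[0];X=plane(C,u,v,.12)
        if cv2.contourArea(c)<6000 and abs(X[0]-.5)<.12 and abs(X[1]+.345)<.08: obs.append((n,C,(u,v)));print(n,(u,v))
if len(obs)>1:
    X=tri([ray(C,*uv) for n,C,uv in obs]);d=X-P;print('grip',X.round(4),'q',round(.75+np.arctan2(d[0],d[2]),3),'r',round(float(np.hypot(d[0],d[2])),4))
E
python3 lev.py
```

```text
wrist (278.0482177734375, 252.82485961914062)
side (290.2500305175781, 110.7500228881836)
grip [ 0.5215 -0.3428  0.132 ] q 0.971 r 0.0892
```

Call:
move_arm(moves=[[[0,-12,0,0,0,0],[0,-12,2,0,0,0],[0,-12,3,0,0,0],[0,-12,3,0,0,0],[0,-12,3,0,0,0]]])

```text
time: 10.58
eef_pos: [0.4507, -0.3408, 0.0726]
tool_rot: [[0.0, 1.0, -0.0], [1.0, -0.0, 0.0], [0.0, -0.0, -1.0]]
contact_force: [2.5, 0.3, -0.8]
finger_gap: 0.491
finger_force: 0.9
```

Call:
move_arm(moves=[[[0,-8,2,0,0,0],[0,-4,0,0,0,0],[0,-4,0,0,0,0],[0,0,0,0,0,0]]])

```text
time: 11.08
eef_pos: [0.4353, -0.341, 0.0709]
tool_rot: [[0.0, 1.0, -0.0], [1.0, -0.0, 0.0], [0.0, -0.0, -1.0]]
contact_force: [0.4, -0.3, 0.5]
finger_gap: 0.493
finger_force: 0.1
```

```bash
python3 lev.py
```

```text
wrist (276.0, 244.5)
side (317.0588073730469, 123.73529815673828)
grip [ 0.4453 -0.3415  0.1122] q 0.049 r 0.0879
```

Call:
move_arm(moves=[[[0,-3,0,0,0,0],[0,-2,0,0,0,0],[0,0,0,0,0,0]]])

```text
time: 11.6
eef_pos: [0.4305, -0.3409, 0.0709]
tool_rot: [[0.0, 1.0, 0.0], [1.0, -0.0, 0.0], [0.0, 0.0, -1.0]]
contact_force: [0.3, 0.0, -0.3]
finger_gap: 0.489
finger_force: 0.5
```

Call:
move_arm(moves=[[[0,-2,0,0,0,0],[0,-1,0,0,0,0],[0,0,0,0,0,0]]])

```text
time: 11.98
eef_pos: [0.4302, -0.341, 0.0711]
tool_rot: [[-0.002, 1.0, 0.003], [1.0, 0.002, -0.001], [-0.001, 0.003, -1.0]]
contact_force: [10.2, -1.2, -5.4]
finger_gap: 0.493
finger_force: 5.0
```

Hit the stop (10 N), so the lever is off. Retreating and going to look over the mat.

Call:
move_arm(moves=[[[0,5,0,0,0,0],[0,0,-40,0,0,0],[0,0,-60,0,0,0],[0,0,-60,0,0,0],[0,0,-60,0,0,0]]], gripper=70)

```text
time: 12.6
eef_pos: [0.4316, -0.3409, 0.2927]
tool_rot: [[0.001, 1.0, -0.001], [1.0, -0.001, 0.0], [0.0, -0.001, -1.0]]
contact_force: [1.8, -0.2, 0.2]
finger_gap: 0.82
finger_force: 0.0
```

Call:
move_arm(moves=[[[45,20,0,0,0,0],[45,20,0,0,0,0],[45,20,0,0,0,0],[45,20,0,0,0,0],[40,15,0,0,0,0]]])

```text
time: 13.22
eef_pos: [0.5277, -0.1193, 0.2907]
tool_rot: [[-0.0, 1.0, -0.001], [1.0, 0.0, 0.0], [0.0, -0.001, -1.0]]
contact_force: [0.2, -0.5, -0.0]
finger_gap: 0.82
finger_force: 0.0
```

Call:
move_arm(moves=[[[0,0,0,0,0,0],[0,0,0,0,0,0]]])

```text
time: 13.48
eef_pos: [0.5269, -0.1218, 0.2908]
tool_rot: [[0.001, 1.0, -0.001], [1.0, -0.001, -0.001], [-0.001, -0.001, -1.0]]
contact_force: [-0.3, 0.2, 0.3]
finger_gap: 0.818
finger_force: 0.0
```

```bash
python3 - <<'E'
from h import *
np.set_printoptions(precision=4,suppress=True)
o=ctrl.get_obs();print(o['time'],o['eef_pos'],o['joint_positions'])
w=ctrl.capture('wrist');C=cam('wrist');cv2.imwrite('pics/w3.png',w)
for c,a in blobs(w,*Y,60):
    box=cv2.boxPoints(a);d=plane(C,*box[1],.026)-plane(C,*box[0],.026);e=plane(C,*box[2],.026)-plane(C,*box[1],.026)
    print(np.round(a[0]),plane(C,*a[0],.026)[:2],'sides',np.hypot(*d[:2]),np.degrees(np.arctan2(d[1],d[0])),np.hypot(*e[:2]))
E
python3 lev.py
```

```text
13.475 [ 0.5269 -0.1218  0.2908] [-37.3124  18.9417  61.0308  96.5838 -17.0697  74.6809  26.9516]
[264. 206.] [ 0.5346 -0.2043] sides 0.03894610743180274 -0.10997677589507326 0.04521462050774218
[347. 161.] [ 0.6713 -0.1268] sides 0.03394796212969788 61.013995355579404 0.05337475128833868
[202. 121.] [ 0.4372 -0.0619] sides 0.026581946779461362 7.9285702289196855 0.04859287694022345
[276. 117.] [ 0.553  -0.0564] sides 0.038728973651482354 -0.1365630447484192 0.03932617248934108
wrist (203.5, 308.0)
top (381.5, 215.0)
side (318.5000305175781, 125.5)
grip [ 0.4414 -0.3403  0.11  ] q -0.001 r 0.0888
```

View pics/w3.png

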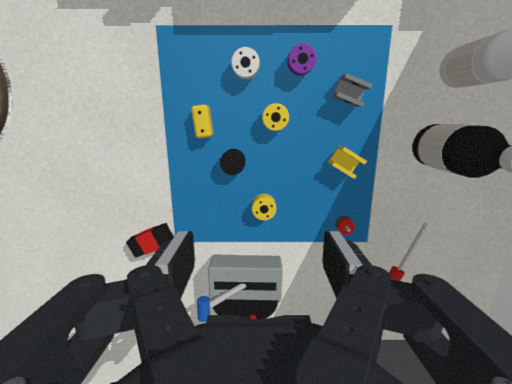

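The wrist view confirms four yellow parts: mount A (276,117), mount B (264,206), cage (347,161) with its cheeks along about −29°, and foot (202,121). White, purple and black discs and the grey cage stay put. Lever reads q≈0. Mount A first, descending carefully.

Call:
move_arm(moves=[[[20,8,40,0,0,0],[20,8,50,0,0,0],[20,8,50,0,0,0],[5,2,50,0,0,0],[0,0,40,0,0,0]]], gripper=60)

```text
time: 14.3
eef_pos: [0.5531, -0.056, 0.059]
tool_rot: [[0.0, 1.0, -0.001], [1.0, -0.0, -0.0], [-0.0, -0.001, -1.0]]
contact_force: [0.4, -0.8, 0.6]
finger_gap: 0.703
finger_force: 0.0
```

Call:
move_arm(moves=[[[0,0,20,0,0,0],[0,0,20,0,0,0],[0,0,20,0,0,0],[0,0,0,0,0,0],[0,0,0,0,0,0]]])

```text
time: 14.92
eef_pos: [0.5541, -0.0562, 0.0015]
tool_rot: [[0.0, 1.0, 0.001], [1.0, -0.0, -0.0], [-0.0, 0.001, -1.0]]
contact_force: [-0.2, 0.2, -0.2]
finger_gap: 0.705
finger_force: 0.0
```

Run:
```python
from h import *
o=ctrl.get_obs();p=np.array(o['eef_pos']);print(p)
w,s=ctrl.capture('wrist'),ctrl.capture('side')
cv2.imwrite('pics/w4.png',w);print(proj(cam('wrist'),[.553,-.0565,.026]))
for c,a in blobs(w,*Y,60): print(np.round(a[0]),np.round(a[1]),plane(cam('wrist'),*a[0],.026))
cv2.imwrite('pics/p4.png',np.hstack([cv2.resize(w,(430,323)),cv2.resize(s[160:245,195:292],(368,323),interpolation=2)]))
```

```text
[ 0.55408718 -0.05622191  0.00152025]
[257.232409   231.45136732]
[429. 327.] [18.  6.] [ 0.67033633 -0.12764417  0.026     ]
[ 78. 233.] [82. 59.] [ 0.44269583 -0.05743983  0.026     ]
[256. 224.] [71. 66.] [ 0.55213392 -0.05185433  0.026     ]
```

View pics/p4.png

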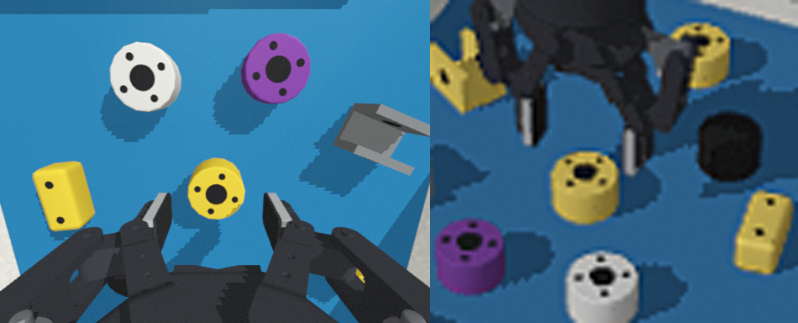

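Wrist and side views: the fingers straddle mount A, centred but about 35 mm above the table, which matches the offset. Descending further while watching force.

Call:
move_arm(moves=[[[0,0,10,0,0,0],[0,0,8,0,0,0],[0,0,5,0,0,0],[0,0,0,0,0,0]]])

```text
time: 15.52
eef_pos: [0.5532, -0.056, -0.0226]
tool_rot: [[0.0, 1.0, -0.001], [1.0, -0.0, -0.0], [-0.0, -0.001, -1.0]]
contact_force: [0.3, -0.4, -0.2]
finger_gap: 0.7
finger_force: 0.0
```

Call:
move_arm(moves=[[[0,0,2,0,0,0],[0,0,2,0,0,0],[0,0,2,0,0,0],[0,0,0,0,0,0]]])

```text
time: 16.02
eef_pos: [0.5535, -0.056, -0.0282]
tool_rot: [[-0.0, 1.0, -0.0], [1.0, 0.0, 0.0], [0.0, -0.0, -1.0]]
contact_force: [-0.4, -0.1, 0.4]
finger_gap: 0.703
finger_force: 0.0
```

Call:
move_arm(moves=[[[0,0,0,0,0,0],[0,0,0,0,0,0],[0,0,0,0,0,0],[0,0,0,0,0,0],[0,0,0,0,0,0]]], gripper=20, grip_force=30)

```text
time: 16.65
eef_pos: [0.5536, -0.056, -0.0279]
tool_rot: [[0.0, 1.0, 0.0], [1.0, -0.0, 0.0], [0.0, 0.0, -1.0]]
contact_force: [-2.0, -0.1, 5.3]
finger_gap: 0.477
finger_force: 30.2
```

Call:
move_arm(moves=[[[0,0,-40,0,0,0],[0,0,-45,0,0,0],[50,-8,-45,0,0,0],[55,-10,0,0,0,0],[55,-10,0,0,0,0]]])

```text
time: 17.27
eef_pos: [0.5262, 0.1019, 0.099]
tool_rot: [[0.0, 1.0, 0.001], [1.0, -0.0, 0.001], [0.001, 0.001, -1.0]]
contact_force: [0.2, -0.2, -0.8]
finger_gap: 0.483
finger_force: 30.6
```

Call:
move_arm(moves=[[[55,-10,0,0,0,0],[55,-10,0,0,0,0],[11,0,0,0,0,0],[0,0,30,0,0,0],[0,0,30,0,0,0]]])

```text
time: 17.9
eef_pos: [0.5066, 0.2207, 0.0379]
tool_rot: [[0.0, 1.0, 0.001], [1.0, -0.0, 0.0], [0.0, 0.001, -1.0]]
contact_force: [0.2, 0.2, -0.1]
finger_gap: 0.48
finger_force: 30.6
```

Run:
```python
from h import *
o=ctrl.get_obs();print(o['eef_pos'],o['joint_positions'].round(1) if hasattr(o['joint_positions'],'round') else o['joint_positions'],o['finger_gap'])
w,s=ctrl.capture('wrist'),ctrl.capture('side')
cv2.imwrite('pics/p5.png',np.hstack([cv2.resize(w,(430,323)),cv2.resize(s[160:360,40:268],(368,323),interpolation=2)]))
```

```text
[0.50664654 0.22073631 0.03787992] [-62.   36.7  48.7 112.8 -37.4  47.5   7.7] 0.4795610891580659
```

View pics/p5.png

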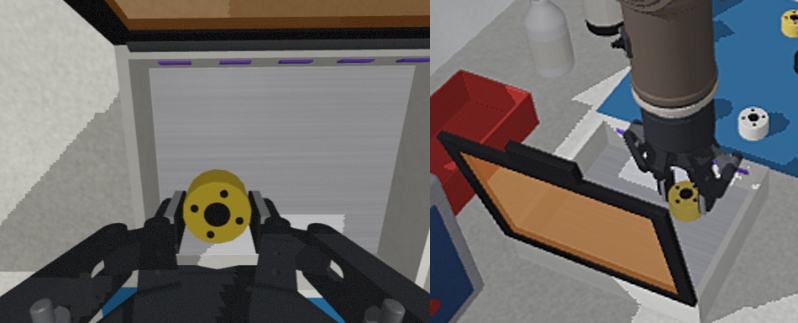

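The mount is held over the box with its top up. Lowering and releasing.

Call:
move_arm(moves=[[[4,-2,20,0,0,0],[0,0,15,0,0,0],[0,0,12,0,0,0],[0,0,7,0,0,0],[0,0,2,0,0,0]]])

```text
time: 18.62
eef_pos: [0.5042, 0.225, -0.0179]
tool_rot: [[0.0, 1.0, -0.0], [1.0, -0.0, -0.0], [-0.0, -0.0, -1.0]]
contact_force: [-0.1, -0.5, -0.9]
finger_gap: 0.481
finger_force: 30.6
```

Call:
move_arm(moves=[[[0,0,0,0,0,0],[0,0,0,0,0,0],[0,0,0,0,0,0]]], gripper=56)

```text
time: 19.0
eef_pos: [0.5044, 0.2253, -0.0173]
tool_rot: [[-0.0, 1.0, 0.001], [1.0, 0.0, 0.0], [0.0, 0.001, -1.0]]
contact_force: [0.2, 0.3, 0.7]
finger_gap: 0.651
finger_force: 0.0
```

Call:
move_arm(moves=[[[0,0,-30,0,0,0],[0,0,-50,0,0,0],[-40,0,-50,0,0,0],[-55,0,-50,0,0,0],[-60,0,-50,0,0,0]]])

```text
time: 19.62
eef_pos: [0.5041, 0.0906, 0.1949]
tool_rot: [[-0.001, 1.0, 0.001], [1.0, 0.001, 0.001], [0.001, 0.001, -1.0]]
contact_force: [1.8, 0.0, -0.1]
finger_gap: 0.654
finger_force: 0.0
```

Call:
move_arm(moves=[[[-60,0,0,0,0,0],[-60,0,0,0,0,0],[0,0,0,0,0,0]]], gripper=60)

```text
time: 20.0
eef_pos: [0.5036, -0.0338, 0.1942]
tool_rot: [[0.009, 1.0, 0.002], [1.0, -0.009, -0.0], [-0.0, 0.002, -1.0]]
contact_force: [-0.0, 1.2, -0.0]
finger_gap: 0.706
finger_force: 0.0
```

```bash
cat > see.py <<'E'
from h import *
import sys
np.set_printoptions(precision=4,suppress=True)
o=ctrl.get_obs();print(o['time'],np.array(o['eef_pos']),np.array(o['joint_positions']))
for n in sys.argv[1:]:
    im=ctrl.capture(n);C=cam(n);cv2.imwrite(f'pics/l_{n}.png',im)
    for c,a in blobs(im,*Y,15):
        X=plane(C,*a[0],.026);box=cv2.boxPoints(a)
        d=plane(C,*box[1],.026)-plane(C,*box[0],.026);e=plane(C,*box[2],.026)-plane(C,*box[1],.026)
        print(n,np.round(a[0]),X[:2],'sides',np.hypot(*d[:2]).round(3),np.degrees(np.arctan2(d[1],d[0])).round(0),np.hypot(*e[:2]).round(3))
E
python3 see.py wrist top
```

```text
20.0 [ 0.5036 -0.0338  0.1942] [-48.2448  20.6011  61.5421 110.0653 -20.6545  61.3025  21.3821]
wrist [281. 282.] [ 0.5354 -0.1963] sides 0.04 -0.0 0.052
wrist [379. 234.] [ 0.6699 -0.1205] sides 0.036 66.0 0.063
wrist [208. 190.] [ 0.4374 -0.0561] sides 0.027 9.0 0.051
top [261. 221.] [ 0.4363 -0.0612] sides 0.048 -84.0 0.024
top [146. 192.] [0.5056 0.228 ] sides 0.038 -90.0 0.038
top [318. 182.] [ 0.535  -0.2065] sides 0.038 -45.0 0.039
top [291. 130.] [ 0.6699 -0.1402] sides 0.039 -30.0 0.008
```

Call:
move_arm(moves=[[[-57,10,10,0,0,0],[-57,11,20,0,0,0],[-57,10,50,0,0,0],[0,0,50,0,0,0],[0,0,45,0,0,0]]])

```text
time: 20.72
eef_pos: [0.5337, -0.1875, 0.0253]
tool_rot: [[-0.001, 1.0, -0.001], [1.0, 0.001, 0.001], [0.001, -0.001, -1.0]]
contact_force: [0.2, 0.7, 0.2]
finger_gap: 0.696
finger_force: 0.0
```

Call:
move_arm(moves=[[[0,0,18,0,0,0],[0,0,14,0,0,0],[0,0,8,0,0,0],[0,0,5,0,0,0],[0,0,2,0,0,0]]])

```text
time: 21.35
eef_pos: [0.5338, -0.1888, -0.0191]
tool_rot: [[-0.0, 1.0, 0.001], [1.0, 0.0, -0.0], [-0.0, 0.001, -1.0]]
contact_force: [-0.7, -0.6, -0.4]
finger_gap: 0.699
finger_force: 0.0
```

Call:
move_arm(moves=[[[0,0,0,0,0,0],[0,0,0,0,0,0],[0,0,0,0,0,0],[0,0,0,0,0,0],[0,0,0,0,0,0]]], gripper=20, grip_force=30)

```text
time: 21.98
eef_pos: [0.5337, -0.1889, -0.0188]
tool_rot: [[0.0, 1.0, 0.001], [1.0, -0.0, 0.0], [0.0, 0.001, -1.0]]
contact_force: [-1.1, 0.5, 6.7]
finger_gap: 0.413
finger_force: 27.4
```

It stopped 15 mm short in y and the grip is off-centre. Reopening to re-centre.

Call:
move_arm(moves=[[[0,0,0,0,0,0],[0,0,0,0,0,0],[0,0,0,0,0,0],[0,0,0,0,0,0]]], gripper=62)

```text
time: 22.48
eef_pos: [0.5334, -0.1887, -0.0196]
tool_rot: [[-0.0, 1.0, -0.0], [1.0, 0.0, 0.0], [0.0, -0.0, -1.0]]
contact_force: [0.1, 0.2, -0.2]
finger_gap: 0.727
finger_force: 0.0
```

```bash
python3 see.py wrist side
```

```text
22.475 [ 0.5334 -0.1887 -0.0196] [-14.1639  41.4022  42.0992 112.6216 -41.3562  42.1479  53.0959]
wrist [258. 268.] [ 0.5329 -0.2018] sides 0.038 0.0 0.05
wrist [486. 122.] [ 0.6403 -0.1239] sides 0.023 -0.0 0.043
wrist [49. 23.] [ 0.4423 -0.0822] sides 0.037 -0.0 0.018
side [201. 303.] [0.4998 0.2275] sides 0.035 -148.0 0.055
side [282. 221.] [ 0.4322 -0.0486] sides 0.068 -83.0 0.028
side [204. 178.] [ 0.6664 -0.1154] sides 0.053 -122.0 0.075
side [266. 174.] [ 0.5267 -0.1922] sides 0.039 -156.0 0.062
```

Call:
move_arm(moves=[[[-8,1,0,0,0,0],[-8,0,3,0,0,0],[0,0,5,0,0,0],[0,0,0,0,0,0]]])

```text
time: 23.08
eef_pos: [0.5339, -0.2047, -0.0282]
tool_rot: [[0.0, 1.0, -0.001], [1.0, -0.0, 0.0], [0.0, -0.001, -1.0]]
contact_force: [0.0, -0.1, 0.0]
finger_gap: 0.725
finger_force: 0.0
```

Call:
move_arm(moves=[[[0,0,0,0,0,0],[0,0,0,0,0,0],[0,0,0,0,0,0],[0,0,0,0,0,0],[0,0,0,0,0,0]]], gripper=20, grip_force=30)

```text
time: 23.7
eef_pos: [0.5345, -0.2046, -0.0275]
tool_rot: [[-0.0, 1.0, 0.0], [1.0, 0.0, 0.0], [0.0, 0.0, -1.0]]
contact_force: [-1.0, 0.4, 3.4]
finger_gap: 0.478
finger_force: 30.5
```

Call:
move_arm(moves=[[[0,0,-45,0,0,0],[0,0,-45,0,0,0],[30,8,-40,0,0,0],[50,10,0,0,0,0],[50,10,0,0,0,0]]])

```text
time: 24.32
eef_pos: [0.5629, -0.0735, 0.103]
tool_rot: [[0.001, 1.0, 0.001], [1.0, -0.001, 0.0], [0.0, 0.001, -1.0]]
contact_force: [0.4, 1.1, 0.4]
finger_gap: 0.478
finger_force: 32.7
```

Call:
move_arm(moves=[[[50,9,0,0,0,0],[50,9,0,0,0,0],[50,9,0,0,0,0],[50,9,0,0,0,0],[50,9,0,0,0,0]]])

```text
time: 24.95
eef_pos: [0.6074, 0.177, 0.1023]
tool_rot: [[-0.0, 1.0, 0.0], [1.0, 0.0, -0.0], [-0.0, 0.0, -1.0]]
contact_force: [0.1, -0.7, -0.1]
finger_gap: 0.477
finger_force: 32.7
```

Call:
move_arm(moves=[[[50,8,0,0,0,0],[0,0,0,0,0,0],[0,0,30,0,0,0],[0,0,25,0,0,0],[0,0,0,0,0,0]]])

```text
time: 25.58
eef_pos: [0.6138, 0.2242, 0.0457]
tool_rot: [[0.001, 1.0, -0.003], [1.0, -0.001, -0.002], [-0.002, -0.003, -1.0]]
contact_force: [1.1, 0.0, -0.4]
finger_gap: 0.477
finger_force: 32.7
```

Call:
move_arm(moves=[[[0,0,22,0,0,0],[0,0,18,0,0,0],[0,0,14,0,0,0],[0,0,7,0,0,0],[0,0,2,0,0,0]]])

```text
time: 26.2
eef_pos: [0.6153, 0.2251, -0.016]
tool_rot: [[0.0, 1.0, -0.0], [1.0, -0.0, -0.0], [-0.0, -0.0, -1.0]]
contact_force: [-0.4, -0.6, 0.2]
finger_gap: 0.479
finger_force: 32.7
```

Call:
move_arm(moves=[[[0,0,0,0,0,0],[0,0,0,0,0,0],[0,0,0,0,0,0]]], gripper=56)

```text
time: 26.58
eef_pos: [0.6156, 0.2254, -0.0152]
tool_rot: [[-0.0, 1.0, 0.001], [1.0, 0.0, 0.0], [0.0, 0.001, -1.0]]
contact_force: [0.0, 0.1, -0.2]
finger_gap: 0.655
finger_force: 0.0
```

Call:
move_arm(moves=[[[0,0,-40,0,0,0],[0,0,-50,0,0,0],[-40,-25,-40,0,0,0],[-45,-30,-40,0,0,0],[-45,-30,-40,0,0,0]]])

```text
time: 27.2
eef_pos: [0.5338, 0.1003, 0.19]
tool_rot: [[0.0, 1.0, 0.0], [1.0, -0.0, 0.001], [0.001, 0.0, -1.0]]
contact_force: [0.5, 0.4, 1.3]
finger_gap: 0.661
finger_force: 0.0
```

Call:
move_arm(moves=[[[-45,-30,0,0,0,0],[-45,-30,0,0,0,0],[-40,-30,0,0,0,0],[0,0,0,0,0,0],[0,0,0,0,0,0]]])

```text
time: 27.82
eef_pos: [0.4451, -0.0277, 0.189]
tool_rot: [[-0.0, 1.0, 0.001], [1.0, 0.0, 0.001], [0.001, 0.001, -1.0]]
contact_force: [0.2, 0.7, 0.8]
finger_gap: 0.654
finger_force: 0.0
```

```bash
python3 see.py wrist top
```

```text
27.825 [ 0.4451 -0.0277  0.189 ] [-58.4447  14.0225  68.0654 117.7635 -15.4903  57.8255  17.4111]
wrist [422. 241.] [ 0.6685 -0.1241] sides 0.035 68.0 0.069
wrist [251. 195.] [ 0.4357 -0.0588] sides 0.024 7.0 0.052
top [146. 193.] [0.5051 0.2265] sides 0.037 -62.0 0.038
top [149. 149.] [0.6178 0.2234] sides 0.036 -90.0 0.037
top [286. 129.] [ 0.6724 -0.1263] sides 0.049 -30.0 0.035
```

Call:
move_arm(moves=[[[-17,-5,30,0,0,0],[-16,-4,40,0,0,0],[0,0,50,0,0,-7],[0,0,45,0,0,0],[0,0,0,0,0,0]]])

```text
time: 28.55
eef_pos: [0.4337, -0.0613, 0.0215]
tool_rot: [[-0.122, 0.993, -0.006], [0.993, 0.122, -0.001], [-0.0, -0.006, -1.0]]
contact_force: [-0.0, -0.2, 0.9]
finger_gap: 0.655
finger_force: 0.0
```

```bash
python3 see.py wrist side
```

```text
28.55 [ 0.4337 -0.0613  0.0215] [-33.2853  28.8157  46.4532 128.5771 -35.7245  36.5324  46.5173]
wrist [504. 314.] [ 0.6299 -0.1156] sides 0.01 7.0 0.021
wrist [262. 215.] [ 0.437  -0.0589] sides 0.024 7.0 0.053
side [201. 303.] [0.4998 0.2275] sides 0.035 -148.0 0.055
side [154. 275.] [0.6195 0.2024] sides 0.01 -73.0 0.033
side [282. 221.] [ 0.4322 -0.0486] sides 0.068 -83.0 0.028
side [204. 178.] [ 0.6664 -0.1154] sides 0.053 -122.0 0.075
```

Call:
move_arm(moves=[[[0,2,18,0,0,0],[0,0,14,0,0,0],[0,0,9,0,0,0],[0,0,4,0,0,0],[0,0,0,0,0,0]]])

```text
time: 29.28
eef_pos: [0.438, -0.061, -0.0208]
tool_rot: [[-0.122, 0.993, 0.001], [0.993, 0.122, 0.0], [0.0, 0.001, -1.0]]
contact_force: [0.9, 0.4, 0.3]
finger_gap: 0.656
finger_force: 0.0
```

Call:
move_arm(moves=[[[0,0,0,0,0,0],[0,0,0,0,0,0],[0,0,0,0,0,0],[0,0,0,0,0,0],[0,0,0,0,0,0]]], gripper=8, grip_force=30)

```text
time: 29.9
eef_pos: [0.4379, -0.0611, -0.0208]
tool_rot: [[-0.122, 0.993, 0.001], [0.993, 0.122, 0.0], [0.0, 0.001, -1.0]]
contact_force: [-0.8, 0.2, 7.5]
finger_gap: 0.294
finger_force: 29.3
```

Call:
move_arm(moves=[[[0,0,-40,0,0,0],[0,0,-45,0,0,7],[20,6,-45,0,0,0],[45,14,0,0,0,0],[45,14,0,0,0,0]]])

```text
time: 30.52
eef_pos: [0.4723, 0.0504, 0.1096]
tool_rot: [[0.001, 1.0, 0.002], [1.0, -0.001, 0.001], [0.001, 0.002, -1.0]]
contact_force: [1.4, -0.3, -0.6]
finger_gap: 0.292
finger_force: 30.5
```

Call:
move_arm(moves=[[[45,14,0,0,0,0],[45,14,0,0,0,0],[19,5,0,0,0,0],[0,0,30,0,0,0],[0,0,0,0,0,0]]])

```text
time: 31.15
eef_pos: [0.5029, 0.157, 0.0775]
tool_rot: [[0.001, 1.0, -0.003], [1.0, -0.001, -0.002], [-0.002, -0.003, -1.0]]
contact_force: [-0.6, -0.7, -0.1]
finger_gap: 0.291
finger_force: 30.5
```

Call:
move_arm(moves=[[[0,0,30,0,0,0],[0,0,28,0,0,0],[0,0,18,0,0,0],[0,0,9,0,0,0],[0,0,4,0,0,0]]])

```text
time: 31.78
eef_pos: [0.505, 0.1577, -0.01]
tool_rot: [[0.0, 1.0, 0.0], [1.0, -0.0, 0.0], [0.0, 0.0, -1.0]]
contact_force: [-0.5, -0.6, -0.1]
finger_gap: 0.294
finger_force: 30.5
```

Call:
move_arm(moves=[[[0,0,0,0,0,0],[0,0,0,0,0,0],[0,0,0,0,0,0]]], gripper=46)

```text
time: 32.15
eef_pos: [0.5049, 0.158, -0.0098]
tool_rot: [[-0.0, 1.0, 0.001], [1.0, 0.0, 0.0], [0.0, 0.001, -1.0]]
contact_force: [0.3, 0.2, -0.6]
finger_gap: 0.544
finger_force: 0.0
```

Call:
move_arm(moves=[[[0,0,-45,0,0,0],[0,0,-50,0,0,0],[-40,24,-50,0,0,0],[-45,29,-50,0,0,0],[-45,29,0,0,0,0]]])

```text
time: 32.78
eef_pos: [0.5829, 0.0375, 0.1768]
tool_rot: [[-0.002, 1.0, 0.006], [1.0, 0.002, 0.002], [0.002, 0.006, -1.0]]
contact_force: [0.7, 1.2, -0.3]
finger_gap: 0.542
finger_force: 0.0
```

Call:
move_arm(moves=[[[-45,29,0,0,0,0],[-45,29,0,0,0,0],[-45,29,0,0,0,0],[0,0,0,0,0,-10],[0,0,0,0,0,-10]]], gripper=60)

```text
time: 33.4
eef_pos: [0.6672, -0.0984, 0.1729]
tool_rot: [[-0.346, 0.938, -0.0], [0.938, 0.346, -0.001], [-0.0, -0.001, -1.0]]
contact_force: [0.0, -0.1, -0.4]
finger_gap: 0.705
finger_force: 0.0
```

Call:
move_arm(moves=[[[0,0,0,0,0,-10],[0,0,0,0,0,-10],[0,0,0,0,0,-10],[0,0,0,0,0,-10],[0,0,0,0,0,0]]])

```text
time: 34.02
eef_pos: [0.6672, -0.0972, 0.1734]
tool_rot: [[-0.865, 0.501, 0.0], [0.501, 0.865, 0.0], [-0.0, 0.001, -1.0]]
contact_force: [0.9, -0.0, -0.0]
finger_gap: 0.704
finger_force: 0.0
```

```bash
python3 see.py wrist top
```

```text
34.025 [ 0.6672 -0.0972  0.1734] [-19.1434  33.9928  37.6903  86.3802 -21.8182  67.0878  82.2816]
wrist [240. 189.] [ 0.6714 -0.1261] sides 0.033 60.0 0.049
wrist [490.   2.] [0.6301 0.202 ] sides 0.025 60.0 0.004
top [145. 192.] [0.5075 0.2304] sides 0.04 -28.0 0.032
top [149. 150.] [0.6165 0.2233] sides 0.038 -43.0 0.039
top [288. 131.] [ 0.6677 -0.1323] sides 0.05 -26.0 0.022
```

View pics/l_wrist.png

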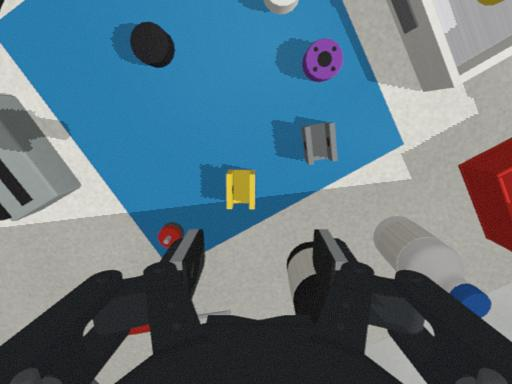

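The wrist view shows the yellow cage at (240,189) with cheeks square to the fingers, the grey cage at (320,143) and the motor at (171,235). Checking clearances.

Run:
```python
from h import *
np.set_printoptions(precision=4,suppress=True)
C=cam('wrist');R=np.array(ctrl.get_obs()['tool_rot']);p=np.array(ctrl.get_obs()['eef_pos'])
c=plane(C,240,189,.03);print('cage',c,'motor',plane(C,171,235,.02),'bottle',plane(cam('side'),150,178,0),'greycage',plane(C,320,143,.03))
print('shift tool mm',R.T@(c-p)*1000)
for uv in((227,170),(254,170),(227,208),(254,208)): print(plane(C,*uv,.03))
```

```text
cage [ 0.6703 -0.1259  0.03  ] motor [ 0.6801 -0.2394  0.02  ] bottle [ 0.8118 -0.0879  0.    ] greycage [ 0.6699 -0.0164  0.03  ]
shift tool mm [-17.1782 -23.2862 143.1798]
[ 0.6423 -0.1271  0.03  ]
[ 0.6586 -0.0991  0.03  ]
[ 0.6831 -0.1526  0.03  ]
[ 0.7    -0.1235  0.03  ]
```

Call:
move_arm(moves=[[[-8,-12,30,0,0,0],[-9,-11,40,0,0,0],[0,0,45,0,0,0],[0,0,35,0,0,0],[0,0,0,0,0,0]]])

```text
time: 34.75
eef_pos: [0.6683, -0.1248, 0.0204]
tool_rot: [[-0.865, 0.502, -0.005], [0.502, 0.865, 0.0], [0.005, -0.002, -1.0]]
contact_force: [0.4, -0.1, 0.6]
finger_gap: 0.7
finger_force: 0.0
```

Call:
move_arm(moves=[[[0,0,20,0,0,0],[0,0,14,0,0,0],[0,0,8,0,0,0],[0,0,4,0,0,0],[0,0,0,0,0,0]]])

```text
time: 35.38
eef_pos: [0.6706, -0.1255, -0.0228]
tool_rot: [[-0.866, 0.5, 0.0], [0.5, 0.866, 0.0], [-0.0, 0.0, -1.0]]
contact_force: [-0.5, -0.3, 0.6]
finger_gap: 0.699
finger_force: 0.0
```

Call:
move_arm(moves=[[[0,0,0,0,0,0],[0,0,0,0,0,0],[0,0,0,0,0,0],[0,0,0,0,0,0],[0,0,0,0,0,0]]], gripper=15, grip_force=30)

```text
time: 36.0
eef_pos: [0.671, -0.1256, -0.0223]
tool_rot: [[-0.866, 0.5, 0.001], [0.5, 0.866, -0.0], [-0.001, 0.0, -1.0]]
contact_force: [-1.3, 0.3, 6.6]
finger_gap: 0.387
finger_force: 31.5
```

Call:
move_arm(moves=[[[0,0,-45,0,0,0],[0,0,-45,0,0,10],[0,0,-40,0,0,10],[0,0,0,0,0,10],[0,0,0,0,0,10]]])

```text
time: 36.62
eef_pos: [0.6706, -0.1252, 0.1076]
tool_rot: [[-0.337, 0.942, 0.001], [0.942, 0.337, 0.0], [0.0, 0.001, -1.0]]
contact_force: [-0.1, -0.6, -0.3]
finger_gap: 0.39
finger_force: 30.9
```

Call:
move_arm(moves=[[[0,0,0,0,0,10],[0,0,0,0,0,10],[50,-10,0,0,0,0],[50,-10,0,0,0,0],[50,-10,0,0,0,0]]])

```text
time: 37.25
eef_pos: [0.6399, 0.0261, 0.1068]
tool_rot: [[0.0, 1.0, -0.0], [1.0, -0.0, 0.0], [0.0, -0.0, -1.0]]
contact_force: [0.1, 0.2, 0.2]
finger_gap: 0.39
finger_force: 30.9
```

Call:
move_arm(moves=[[[50,-10,0,0,0,0],[50,-10,0,0,0,0],[34,-6,0,0,0,0],[0,0,20,0,0,0],[0,0,0,0,0,0]]])

```text
time: 37.88
eef_pos: [0.6131, 0.1578, 0.0854]
tool_rot: [[0.0, 1.0, -0.003], [1.0, -0.0, -0.001], [-0.001, -0.003, -1.0]]
contact_force: [-0.4, -2.0, 0.3]
finger_gap: 0.389
finger_force: 30.9
```

Call:
move_arm(moves=[[[0,0,33,0,0,0],[0,0,30,0,0,0],[0,0,20,0,0,0],[0,0,10,0,0,0],[0,0,4,0,0,0]]])

```text
time: 38.5
eef_pos: [0.6148, 0.158, -0.0098]
tool_rot: [[0.001, 1.0, 0.0], [1.0, -0.001, -0.0], [-0.0, 0.0, -1.0]]
contact_force: [0.9, -0.1, 0.4]
finger_gap: 0.393
finger_force: 30.9
```

Call:
move_arm(moves=[[[0,0,0,0,0,0],[0,0,0,0,0,0],[0,0,0,0,0,0]]], gripper=50)

```text
time: 38.88
eef_pos: [0.6149, 0.1587, -0.0093]
tool_rot: [[-0.0, 1.0, 0.001], [1.0, 0.0, 0.0], [0.0, 0.001, -1.0]]
contact_force: [-0.4, -0.2, 0.2]
finger_gap: 0.58
finger_force: 0.0
```

Call:
move_arm(moves=[[[0,0,-45,0,0,0],[0,0,-50,0,0,0],[-30,-10,-50,0,0,0],[-40,-20,-50,0,0,0],[-40,-20,-50,0,0,0]]])

```text
time: 39.5
eef_pos: [0.5666, 0.0528, 0.23]
tool_rot: [[-0.0, 1.0, 0.001], [1.0, 0.0, 0.0], [0.0, 0.001, -1.0]]
contact_force: [0.7, 0.7, 1.2]
finger_gap: 0.589
finger_force: 0.0
```

Call:
move_arm(moves=[[[0,0,-30,0,0,0],[0,0,0,0,0,0],[0,0,0,0,0,0]]], gripper=0)

```text
time: 39.88
eef_pos: [0.5669, 0.0546, 0.2577]
tool_rot: [[-0.001, 1.0, -0.001], [1.0, 0.001, 0.0], [0.0, -0.001, -1.0]]
contact_force: [-0.0, 0.2, -0.2]
finger_gap: -0.003
finger_force: 0.0
```

```bash
python3 see.py wrist side top; python3 -c "
import cv2,numpy as np
w,s,t=[cv2.imread(f'pics/l_{n}.png') for n in('wrist','side','top')]
cv2.imwrite('pics/box.png',np.hstack([cv2.resize(w,(400,300)),cv2.resize(s[180:380,20:287],(400,300))]))"
```

```text
39.875 [0.5669 0.0546 0.2577] [-54.1338  26.2081  64.5722  96.0526 -24.5906  73.5956  15.3808]
wrist [293.  92.] [0.6146 0.1557] sides 0.036 0.0 0.044
wrist [234.  88.] [0.5312 0.1597] sides 0.025 0.0 0.049
wrist [294.  39.] [0.6136 0.2223] sides 0.044 42.0 0.04
wrist [212.  36.] [0.5035 0.2257] sides 0.04 40.0 0.045
side [201. 303.] [0.4998 0.2275] sides 0.035 -148.0 0.055
side [154. 275.] [0.6195 0.2024] sides 0.01 -73.0 0.033
side [202. 274.] [0.5299 0.1629] sides 0.063 -89.0 0.033
side [168. 260.] [0.6132 0.1563] sides 0.068 -89.0 0.052
top [179. 182.] [0.5341 0.1447] sides 0.015 -90.0 0.023
```

View pics/box.png

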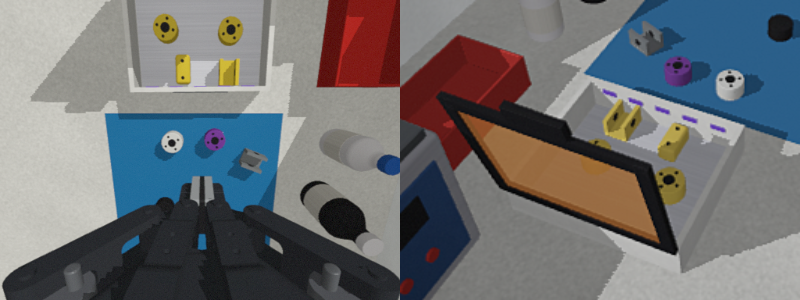

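The box holds all four parts flat and separate. The foot slid about 26 mm along the floor, so that was the knock. Next, locating the lid tab: top (53,148), side (110,254).

Run:
```python
from h import *
np.set_printoptions(precision=4,suppress=True)
T,S=cam('top'),cam('side')
# dark-pixel outer extent of tab in top: row scan
t=cv2.imread('pics/top0.png').max(2);print([ (v,int(np.argmax(t[v,40:70]<45))+40) for v in range(120,180,6)])
X=tri([ray(T,53,148),ray(S,110,253)]);print(X,proj(T,X),proj(S,X))
for th in(1.65,1.75,1.85):
    P=np.array([.56,.317-.225*np.cos(th)+.004,.055+.225*np.sin(th)]);print(th,P,proj(T,P),proj(S,P))
for uv in((107,124),(107,217)): print('hinge rim',plane(T,*uv,.055))
for z in(0,.1,.2): print('oven',plane(T,62,122,z),plane(T,0,122,z))
```

```text
[(120, 40), (126, 60), (132, 53), (138, 53), (144, 52), (150, 52), (156, 52), (162, 51), (168, 58), (174, 57)]
[0.5558 0.3604 0.2825] [ 52.964  147.9247] [110.1163 253.0293]
1.65 [0.56   0.3388 0.2793] [ 64.4968 146.3277] [116.9962 243.3001]
1.75 [0.56   0.3611 0.2764] [ 53.9532 146.6306] [108.1028 255.4305]
1.85 [0.56   0.383  0.2713] [ 44.13   147.2011] [ 99.3352 268.9058]
hinge rim [0.6744 0.3247 0.055 ]
hinge rim [0.4406 0.3129 0.055 ]
oven [ 0.6958  0.4598 -0.    ] [0.695  0.6222 0.    ]
oven [0.6653 0.4194 0.1   ] [0.6645 0.5686 0.1   ]
oven [0.6348 0.3791 0.2   ] [0.6341 0.5149 0.2   ]
```

Call:
move_arm(moves=[[[0,0,-40,0,0,0],[0,0,-40,0,0,0],[50,0,0,0,0,0],[50,0,0,0,0,0],[50,0,0,0,0,0]]], grip_force=60)

```text
time: 40.65
eef_pos: [0.5668, 0.2058, 0.3375]
tool_rot: [[-0.0, 1.0, -0.001], [1.0, 0.0, -0.0], [-0.0, -0.001, -1.0]]
contact_force: [1.0, -0.3, 1.3]
finger_gap: -0.004
finger_force: 0.0
```

Call:
move_arm(moves=[[[50,-2,0,0,0,0],[50,-2,0,0,0,0],[50,-2,0,0,0,0],[50,-2,0,0,0,0],[35,0,0,0,0,0]]])

```text
time: 41.28
eef_pos: [0.5581, 0.4421, 0.3364]
tool_rot: [[-0.003, 1.0, -0.002], [1.0, 0.003, -0.001], [-0.001, -0.002, -1.0]]
contact_force: [-0.2, -0.6, 0.3]
finger_gap: -0.003
finger_force: 0.0
```

Call:
move_arm(moves=[[[0,0,0,0,0,0],[0,0,0,0,0,0]]])

```text
time: 41.52
eef_pos: [0.5594, 0.438, 0.3374]
tool_rot: [[0.001, 1.0, -0.001], [1.0, -0.001, -0.002], [-0.002, -0.001, -1.0]]
contact_force: [0.8, -0.5, -0.2]
finger_gap: 0.004
finger_force: 0.0
```

```bash
python3 see.py side; python3 -c "
import cv2
s=cv2.imread('pics/l_side.png');cv2.imwrite('pics/lid1.png',s[100:,0:420])"
```

```text
41.525 [0.5594 0.438  0.3374] [-71.0143  39.2781  61.9588  64.9871 -33.9531  93.3604 -17.8254]
side [201. 303.] [0.4988 0.2259] sides 0.034 -135.0 0.056
side [154. 275.] [0.6195 0.2024] sides 0.01 -73.0 0.033
side [202. 274.] [0.53   0.1629] sides 0.063 -89.0 0.033
side [168. 260.] [0.6132 0.1563] sides 0.068 -89.0 0.052
```

View pics/lid1.png

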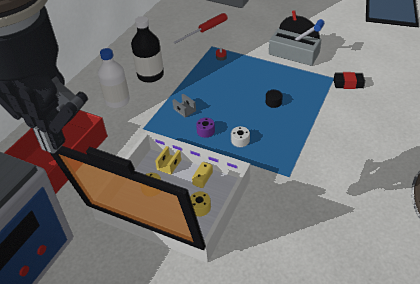

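That used my 14th picture: the closed fingers are behind the lid and the lever is at off. The rest goes by numbers. Lowering behind the tab and pulling.

Call:
move_arm(moves=[[[0,0,40,0,0,0],[0,0,40,0,0,0],[0,0,33,0,0,0],[0,0,0,0,0,0]]])

```text
time: 42.08
eef_pos: [0.558, 0.4376, 0.2233]
tool_rot: [[0.002, 1.0, -0.004], [1.0, -0.002, -0.002], [-0.002, -0.004, -1.0]]
contact_force: [-0.4, 0.1, -0.1]
finger_gap: -0.0
finger_force: 0.0
```

Call:
move_arm(moves=[[[-15,0,0,0,0,0],[-15,0,0,0,0,0],[-15,0,0,0,0,0],[-10,0,0,0,0,0],[0,0,0,0,0,0]]])

```text
time: 42.7
eef_pos: [0.5595, 0.383, 0.2258]
tool_rot: [[0.001, 1.0, 0.0], [1.0, -0.001, 0.001], [0.001, 0.0, -1.0]]
contact_force: [0.6, -0.3, -0.1]
finger_gap: 0.004
finger_force: 0.0
```

Call:
move_arm(moves=[[[-8,0,0,0,0,0],[-8,0,0,0,0,0],[-8,0,0,0,0,0],[0,0,0,0,0,0]]])

```text
time: 43.2
eef_pos: [0.5593, 0.3588, 0.2254]
tool_rot: [[0.001, 1.0, -0.0], [1.0, -0.001, -0.0], [-0.0, -0.0, -1.0]]
contact_force: [0.3, 0.1, 0.2]
finger_gap: -0.001
finger_force: 0.0
```

Call:
move_arm(moves=[[[-8,0,0,0,0,0],[-8,0,0,0,0,0],[-8,0,0,0,0,0]]])

```text
time: 43.58
eef_pos: [0.5594, 0.3354, 0.2254]
tool_rot: [[0.0, 1.0, 0.0], [1.0, -0.0, 0.0], [0.0, 0.0, -1.0]]
contact_force: [0.2, 2.5, 1.9]
finger_gap: -0.001
finger_force: 1.2
```

```bash
cat > lid.py <<'E'
from h import *
# amber window: centroid in the top view gives lid angle (window centre at r~0.1, hinge y .317)
for n in('top','side'):
    im=ctrl.capture(n);m=cv2.inRange(cv2.cvtColor(im,cv2.COLOR_BGR2HSV),(8,110,50),(20,255,255))
    m=m*(0 if False else 1);C=cam(n)
    k,l,s,c=cv2.connectedComponentsWithStats(m);i=1+np.argmax(s[1:,4])
    P=lambda th,r,x:proj(C,[x,.319-r*np.cos(th),.055+r*np.sin(th)])
    ths=np.linspace(0,1.9,381);e=[np.linalg.norm(P(t,.1,.56)-c[i]) for t in ths]
    print(n,c[i].round(1),s[i],'theta',ths[int(np.argmin(e))].round(3),round(min(e),1))
E
python3 lid.py
```

```text
top [ 91.9 163.8] [  81  120   22   88 1530] theta 1.62 3.8
side [137.3 287.6] [  72  236  123  105 6771] theta 1.58 0.2
```

Contact with the lid confirmed, about 2.5 N and θ≈1.6. Following its arc gently.

Call:
move_arm(moves=[[[-7,0,0,0,0,0],[-7,0,0,0,0,0],[-7,0,0,0,0,0],[-7,0,0,0,0,0],[-6,0,1,0,0,0]]])

```text
time: 44.3
eef_pos: [0.5591, 0.3014, 0.2243]
tool_rot: [[0.0, 1.0, -0.0], [1.0, -0.0, 0.0], [0.0, -0.0, -1.0]]
contact_force: [-0.4, 1.6, 0.7]
finger_gap: 0.002
finger_force: 1.0
```

Call:
move_arm(moves=[[[-8,0,2,0,0,0],[-8,0,2,0,0,0],[-8,0,2,0,0,0],[-8,0,2,0,0,0],[-7,0,2,0,0,0]]])

```text
time: 44.92
eef_pos: [0.5592, 0.2624, 0.214]
tool_rot: [[0.0, 1.0, -0.0], [1.0, -0.0, 0.0], [0.0, -0.0, -1.0]]
contact_force: [1.1, 2.0, -0.9]
finger_gap: 0.001
finger_force: 0.9
```

Call:
move_arm(moves=[[[-7,0,3,0,0,0],[-7,0,3,0,0,0],[-7,0,3,0,0,0],[-7,0,4,0,0,0],[-7,0,4,0,0,0]]])

```text
time: 45.55
eef_pos: [0.5592, 0.2274, 0.197]
tool_rot: [[0.0, 1.0, -0.0], [1.0, -0.0, -0.0], [-0.0, -0.0, -1.0]]
contact_force: [0.9, 1.6, 2.4]
finger_gap: -0.001
finger_force: 0.8
```

```bash
python3 lid.py
```

```text
top [116.  187.8] [104 158  24  51 759] theta 1.015 26.5
side [155.2 271.1] [   95   209   123   127 10267] theta 1.04 0.9
```

Call:
move_arm(moves=[[[-7,0,4,0,0,0],[-7,0,4,0,0,0],[-7,0,4,0,0,0],[-7,0,4,0,0,0],[-6,0,5,0,0,0]]])

```text
time: 46.28
eef_pos: [0.5592, 0.1934, 0.176]
tool_rot: [[0.0, 1.0, 0.0], [1.0, -0.0, 0.0], [0.0, 0.0, -1.0]]
contact_force: [0.1, 1.2, -0.8]
finger_gap: 0.002
finger_force: 0.6
```

Call:
move_arm(moves=[[[-6,0,5,0,0,0],[-6,0,6,0,0,0],[-5,0,6,0,0,0],[-5,0,6,0,0,0],[-5,0,6,0,0,0]]])

```text
time: 46.9
eef_pos: [0.5594, 0.1665, 0.1469]
tool_rot: [[0.0, 1.0, 0.0], [1.0, -0.0, -0.0], [-0.0, 0.0, -1.0]]
contact_force: [0.5, 0.4, 1.2]
finger_gap: 0.001
finger_force: 0.5
```

Call:
move_arm(moves=[[[-5,0,6,0,0,0],[-4,0,7,0,0,0],[-4,0,7,0,0,0],[-4,0,7,0,0,0],[-4,0,7,0,0,0]]])

```text
time: 47.52
eef_pos: [0.5592, 0.1459, 0.1127]
tool_rot: [[-0.0, 1.0, -0.0], [1.0, 0.0, 0.0], [0.0, -0.0, -1.0]]
contact_force: [0.6, 1.2, 0.2]
finger_gap: -0.002
finger_force: 0.5
```

```bash
python3 lid.py
```

```text
top [145.1 189.7] [ 117  163   51   47 1491] theta 0.0 20.9
side [167.9 272.9] [  98  215  138  119 9746] theta 0.375 2.8
```

Call:
move_arm(moves=[[[-3,0,7,0,0,0],[-3,0,7,0,0,0],[-3,0,8,0,0,0],[-2,0,8,0,0,0],[-2,0,8,0,0,0]]])

```text
time: 48.25
eef_pos: [0.5591, 0.1328, 0.0746]
tool_rot: [[0.0, 1.0, -0.0], [1.0, -0.0, -0.0], [-0.0, -0.0, -1.0]]
contact_force: [0.7, 0.2, -0.2]
finger_gap: 0.001
finger_force: 0.4
```

Call:
move_arm(moves=[[[-1,0,5,0,0,0],[-1,0,5,0,0,0],[-1,0,5,0,0,0],[-1,0,4,0,0,0],[0,0,4,0,0,0]]])

```text
time: 48.88
eef_pos: [0.5593, 0.1289, 0.0521]
tool_rot: [[0.0, 1.0, 0.0], [1.0, -0.0, 0.0], [0.0, 0.0, -1.0]]
contact_force: [-1.1, 0.2, -0.1]
finger_gap: -0.0
finger_force: 0.4
```

Call:
move_arm(moves=[[[0,0,3,0,0,0],[0,0,3,0,0,0],[0,0,2,0,0,0],[0,0,2,0,0,0],[0,0,2,0,0,0]]])

```text
time: 49.5
eef_pos: [0.5593, 0.1289, 0.0402]
tool_rot: [[0.0, 1.0, 0.0], [1.0, -0.0, 0.0], [0.0, 0.0, -1.0]]
contact_force: [-0.8, -0.7, 0.2]
finger_gap: 0.001
finger_force: 0.4
```

```bash
python3 lid.py
```

```text
top [157.5 194.1] [ 127  170   53   40 1352] theta 0.0 27.0
side [171.8 281.3] [ 100  232  139  101 8016] theta 0.0 2.1
```

Call:
move_arm(moves=[[[0,0,1,0,0,0],[0,0,1,0,0,0],[0,0,1,0,0,0],[0,0,1,0,0,0]]])

```text
time: 50.1
eef_pos: [0.5593, 0.1289, 0.0362]
tool_rot: [[0.0, 1.0, 0.0], [1.0, -0.0, -0.0], [-0.0, 0.0, -1.0]]
contact_force: [0.1, -1.7, 1.3]
finger_gap: -0.003
finger_force: 0.4
```

Call:
move_arm(moves=[[[0,0,1,0,0,0],[0,0,1,0,0,0],[0,0,1,0,0,0]]])

```text
time: 50.48
eef_pos: [0.5593, 0.129, 0.0332]
tool_rot: [[-0.0, 1.0, 0.0], [1.0, 0.0, -0.0], [-0.0, 0.0, -1.0]]
contact_force: [0.4, -0.6, -0.7]
finger_gap: 0.001
finger_force: 0.4
```

Call:
move_arm(moves=[[[0,0,1,0,0,0],[0,0,1,0,0,0],[0,0,1,0,0,0]]])

```text
time: 50.85
eef_pos: [0.5593, 0.1289, 0.0302]
tool_rot: [[0.0, 1.0, 0.0], [1.0, -0.0, 0.0], [0.0, 0.0, -1.0]]
contact_force: [-0.4, -1.2, 1.0]
finger_gap: 0.005
finger_force: 0.4
```

Call:
move_arm(moves=[[[0,0,1,0,0,0],[0,0,1,0,0,0],[0,0,0,0,0,0]]])

```text
time: 51.22
eef_pos: [0.5593, 0.129, 0.0292]
tool_rot: [[0.0, 1.0, 0.0], [1.0, -0.0, 0.001], [0.001, 0.0, -1.0]]
contact_force: [-4.7, -0.2, 13.6]
finger_gap: 0.001
finger_force: 6.6
```

Lid closed (13.6 N on the stop). Lifting off and going to the lever for a set-point measurement.

Call:
move_arm(moves=[[[0,0,-40,0,0,0],[0,0,-55,0,0,0],[0,0,-55,0,0,0],[-40,-12,0,0,0,0],[-50,-12,0,0,0,0]]])

```text
time: 51.85
eef_pos: [0.5353, 0.0393, 0.1787]
tool_rot: [[-0.003, 1.0, 0.001], [1.0, 0.003, 0.001], [0.001, 0.001, -1.0]]
contact_force: [0.6, -1.0, 0.7]
finger_gap: -0.003
finger_force: 0.0
```

Call:
move_arm(moves=[[[-50,-12,0,0,0,0],[-50,-12,0,0,0,0],[-50,-12,0,0,0,0],[-50,-12,0,0,0,0],[-50,-12,0,0,0,0]]])

```text
time: 52.48
eef_pos: [0.4748, -0.2122, 0.1783]
tool_rot: [[-0.001, 1.0, 0.0], [1.0, 0.001, 0.001], [0.001, 0.0, -1.0]]
contact_force: [0.4, 0.5, -0.3]
finger_gap: 0.002
finger_force: 0.0
```

Call:
move_arm(moves=[[[-50,-12,0,0,0,0],[-50,-12,0,0,0,0],[-25,-5,0,0,0,0],[0,0,0,0,0,0],[0,0,0,0,0,0]]])

```text
time: 53.1
eef_pos: [0.4465, -0.3351, 0.178]
tool_rot: [[-0.001, 1.0, -0.0], [1.0, 0.001, 0.001], [0.001, -0.0, -1.0]]
contact_force: [0.6, 0.2, -0.1]
finger_gap: 0.001
finger_force: 0.0
```

```bash
cat > tab.py <<'E'
from h import *
np.set_printoptions(precision=4,suppress=True)
o=ctrl.get_obs();print(o['time'],np.array(o['eef_pos']))
P=np.array([.5027,-.3405,.0442])
for n in('wrist','side','top'):
    im=ctrl.capture(n);C=cam(n);cv2.imwrite(f'pics/tab_{n}.png',im)
    hsv=cv2.cvtColor(im,cv2.COLOR_BGR2HSV);m=cv2.inRange(hsv,(0,110,60),(9,255,255))|cv2.inRange(hsv,(172,110,60),(180,255,255))
    u0,v0=proj(C,P+[.02,-.03,.06]);k,l,s,c=cv2.connectedComponentsWithStats(m)
    for i in range(1,k):
        if s[i,4]<6 or np.hypot(c[i][0]-u0,c[i][1]-v0)>45: continue
        ys,xs=np.nonzero(l==i);Q=[]
        for u,v in zip(xs,ys):
            p,d=ray(C,u,v);Q.append(p+d*((P[1]-.03-p[1])/d[1]))   # tab plane y=-.3705
        Q=np.array(Q)-P;r=np.hypot(Q[:,0],Q[:,2]);c0=Q.mean(0)
        print(n,c[i].round(1),s[i,4],'centroid q',round(.75+np.arctan2(c0[0],c0[2]),3),'r',r.min().round(3),r.max().round(3),
              'tip q',round(.75+float(np.mean(np.arctan2(Q[:,0],Q[:,2])[r>np.quantile(r,.8)])),3))
E
python3 tab.py; python3 lev.py; python3 lid.py
```

```text
53.1 [ 0.4465 -0.3351  0.178 ]
wrist [333.4 225.3] 177 centroid q 1.025 r 0.044 0.083 tip q 0.985
side [293.8 115.5] 33 centroid q 1.027 r 0.047 0.074 tip q 1.031
top [393.9 179.9] 10 centroid q 1.047 r 0.06 0.09 tip q 1.004
wrist (253.0, 197.0)
side (318.5000305175781, 125.5)
grip [ 0.4413 -0.3418  0.1077] q -0.02 r 0.0873
top [146.1 168.5] [ 111  127   71   84 5767] theta 0.105 0.4
side [172.1 282.8] [ 101  236  138   97 7709] theta 0.0 2.6
```

Set-point tab reads q ≈ 1.03 (side view 1.027–1.031, wrist 1.025). Straddling the lever and pushing it up.

Call:
move_arm(moves=[[[-5,-5,0,0,0,0],[0,0,30,0,0,0],[0,0,35,0,0,0],[0,0,30,0,0,0],[0,0,10,0,0,0]]], gripper=42, grip_force=20)

```text
time: 54.12
eef_pos: [0.4401, -0.3408, 0.0719]
tool_rot: [[0.001, 1.0, -0.002], [1.0, -0.001, 0.001], [0.001, -0.002, -1.0]]
contact_force: [-0.0, 0.5, 0.4]
finger_gap: 0.494
finger_force: 0.0
```

Call:
move_arm(moves=[[[0,10,0,0,0,0],[0,12,-4,0,0,0],[0,12,-4,0,0,0],[0,12,-3,0,0,0],[0,12,-1,0,0,0]]])

```text
time: 54.75
eef_pos: [0.5008, -0.3412, 0.0862]
tool_rot: [[-0.001, 1.0, 0.001], [1.0, 0.001, -0.001], [-0.001, 0.001, -1.0]]
contact_force: [-1.6, -0.5, 1.0]
finger_gap: 0.491
finger_force: 1.1
```

Call:
move_arm(moves=[[[0,10,0,0,0,0],[0,10,0,0,0,0],[0,6,0,0,0,0],[0,4,0,0,0,0],[0,0,0,0,0,0]]])

```text
time: 55.38
eef_pos: [0.5295, -0.3409, 0.0851]
tool_rot: [[-0.0, 1.0, 0.0], [1.0, 0.0, 0.0], [0.0, 0.0, -1.0]]
contact_force: [-1.0, 0.6, 0.5]
finger_gap: 0.49
finger_force: 0.0
```

```bash
sed -i 's/^P=.*/P=np.array([.5027,-.3405,.0442])/' lev.py
cat >> lev.py <<'E'
for n,C,uv in obs:
    p,d=ray(C,*uv);Q=p+d*((P[1]-p[1])/d[1])-P;print(n,'planar q',round(.75+np.arctan2(Q[0],Q[2]),3),'r',round(float(np.hypot(Q[0],Q[2])),4))
E
python3 lev.py;python3 tab.py
```

```text
wrist (238.0, 253.0)
side (291.3399963378906, 110.87998962402344)
grip [ 0.5184 -0.3436  0.1322] q 0.926 r 0.0894
wrist planar q 0.914 r 0.0958
side planar q 0.921 r 0.0908
55.525 [ 0.5292 -0.341   0.0853]
side [295.1 118.3] 7 centroid q 0.983 r 0.047 0.056 tip q 1.005
```

Call:
move_arm(moves=[[[0,4,0,0,0,0],[0,3,0,0,0,0],[0,2,0,0,0,0],[0,0,0,0,0,0],[0,-6,0,0,0,0]]])

```text
time: 56.3
eef_pos: [0.5327, -0.341, 0.0853]
tool_rot: [[-0.001, 1.0, 0.001], [1.0, 0.001, -0.0], [-0.0, 0.001, -1.0]]
contact_force: [-0.5, 0.2, -0.7]
finger_gap: 0.491
finger_force: 0.0
```

Call:
move_arm(moves=[[[0,0,-40,0,0,0],[0,0,-50,0,0,0],[0,-30,0,0,0,0],[0,-50,0,0,0,0],[0,0,0,0,0,0]]])

```text
time: 56.92
eef_pos: [0.4481, -0.3416, 0.1758]
tool_rot: [[0.005, 1.0, 0.0], [1.0, -0.005, 0.002], [0.002, 0.0, -1.0]]
contact_force: [0.3, 0.3, 0.6]
finger_gap: 0.49
finger_force: 0.0
```

```bash
python3 lev.py;python3 tab.py
```

```text
wrist (352.05120849609375, 198.50527954101562)
top (383.5, 177.0)
side (288.3200378417969, 110.7400131225586)
grip [ 0.5288 -0.341   0.1326] q 1.037 r 0.0922
wrist planar q 1.07 r 0.0934
top planar q 1.011 r 0.0952
side planar q 1.014 r 0.091
57.075 [ 0.453  -0.3408  0.1755]
wrist [327.9 220.6] 183 centroid q 1.02 r 0.044 0.084 tip q 0.978
side [293.9 115.8] 31 centroid q 1.024 r 0.047 0.074 tip q 1.021
```

Lever ≈1.02–1.03 against the tab's ≈1.02–1.03, so they are in line. Holding there for over five seconds.

Call:
move_arm(moves=[[[0,0,0,0,0,0],[0,0,0,0,0,0],[0,0,0,0,0,0],[0,0,0,0,0,0],[0,0,0,0,0,0]]])

```text
time: 57.85
eef_pos: [0.4522, -0.341, 0.1753]
tool_rot: [[0.0, 1.0, 0.0], [1.0, -0.0, 0.0], [0.0, 0.0, -1.0]]
contact_force: [0.1, 0.8, -0.1]
finger_gap: 0.491
finger_force: 0.0
```

Call:
move_arm(moves=[[[0,0,0,0,0,0],[0,0,0,0,0,0],[0,0,0,0,0,0],[0,0,0,0,0,0],[0,0,0,0,0,0]]])

```text
time: 58.48
eef_pos: [0.4522, -0.341, 0.1753]
tool_rot: [[0.0, 1.0, 0.0], [1.0, -0.0, 0.0], [0.0, 0.0, -1.0]]
contact_force: [1.0, 0.8, -0.6]
finger_gap: 0.49
finger_force: 0.0
```

Call:
move_arm(moves=[[[0,0,0,0,0,0],[0,0,0,0,0,0],[0,0,0,0,0,0],[0,0,0,0,0,0],[0,0,0,0,0,0]]])

```text
time: 59.1
eef_pos: [0.4523, -0.3411, 0.1753]
tool_rot: [[-0.0, 1.0, 0.0], [1.0, 0.0, -0.0], [-0.0, 0.0, -1.0]]
contact_force: [0.1, 0.7, 0.5]
finger_gap: 0.494
finger_force: 0.0
```

Call:
move_arm(moves=[[[0,0,0,0,0,0],[0,0,0,0,0,0],[0,0,0,0,0,0],[0,0,0,0,0,0],[0,0,0,0,0,0]]])

```text
time: 59.72
eef_pos: [0.4522, -0.341, 0.1753]
tool_rot: [[-0.0, 1.0, 0.0], [1.0, 0.0, 0.0], [0.0, 0.0, -1.0]]
contact_force: [-0.2, 1.0, -0.0]
finger_gap: 0.495
finger_force: 0.0
```

Call:
move_arm(moves=[[[0,0,0,0,0,0],[0,0,0,0,0,0],[0,0,0,0,0,0],[0,0,0,0,0,0],[0,0,0,0,0,0]]])

```text
time: 60.35
eef_pos: [0.4522, -0.341, 0.1753]
tool_rot: [[-0.0, 1.0, 0.0], [1.0, 0.0, 0.0], [0.0, 0.0, -1.0]]
contact_force: [-0.5, 0.1, 0.5]
finger_gap: 0.496
finger_force: 0.0
```

Call:
move_arm(moves=[[[0,0,0,0,0,0],[0,0,0,0,0,0],[0,0,0,0,0,0],[0,0,0,0,0,0],[0,0,0,0,0,0]]])

```text
time: 60.98
eef_pos: [0.4522, -0.3411, 0.1753]
tool_rot: [[0.0, 1.0, 0.0], [1.0, -0.0, 0.0], [0.0, 0.0, -1.0]]
contact_force: [0.4, 0.6, -0.2]
finger_gap: 0.49
finger_force: 0.0
```

Call:
move_arm(moves=[[[0,0,0,0,0,0],[0,0,0,0,0,0],[0,0,0,0,0,0],[0,0,0,0,0,0],[0,0,0,0,0,0]]])

```text
time: 61.6
eef_pos: [0.4522, -0.341, 0.1753]
tool_rot: [[-0.0, 1.0, 0.0], [1.0, 0.0, 0.0], [0.0, 0.0, -1.0]]
contact_force: [0.1, 0.7, -0.1]
finger_gap: 0.496
finger_force: 0.0
```

Call:
move_arm(moves=[[[0,0,0,0,0,0],[0,0,0,0,0,0],[0,0,0,0,0,0],[0,0,0,0,0,0],[0,0,0,0,0,0]]])

```text
time: 62.22
eef_pos: [0.4522, -0.341, 0.1753]
tool_rot: [[-0.0, 1.0, -0.0], [1.0, 0.0, 0.0], [0.0, -0.0, -1.0]]
contact_force: [-0.8, -0.9, -0.4]
finger_gap: 0.493
finger_force: 0.0
```

Call:
move_arm(moves=[[[0,0,0,0,0,0],[0,0,0,0,0,0],[0,0,0,0,0,0],[0,0,0,0,0,0],[0,0,0,0,0,0]]])

```text
time: 62.85
eef_pos: [0.4522, -0.341, 0.1753]
tool_rot: [[0.0, 1.0, 0.0], [1.0, -0.0, 0.0], [0.0, 0.0, -1.0]]
contact_force: [0.8, -0.4, 0.7]
finger_gap: 0.493
finger_force: 0.0
```

```bash
python3 lev.py; python3 tab.py
python3 - <<'E'
from h import *
o=ctrl.get_obs();T=np.array(o['tool_rot']).T
print(T@(np.array([.5327,-.341,.175])-np.array(o['eef_pos']))*1000)
E
python3 lid.py
```

```text
wrist (347.2808532714844, 199.5821990966797)
top (383.5, 177.0)
side (288.3200378417969, 110.7400131225586)
grip [ 0.5276 -0.3421  0.1311] q 1.029 r 0.0904
wrist planar q 0.997 r 0.0952
top planar q 1.011 r 0.0952
side planar q 1.014 r 0.091
63.0 [ 0.4523 -0.341   0.1753]
wrist [329.  220.6] 180 centroid q 1.013 r 0.044 0.084 tip q 0.973
side [293.9 115.8] 31 centroid q 1.024 r 0.047 0.074 tip q 1.021
[1.22640489e-02 8.04758223e+01 2.62004466e-01]
top [146.1 168.5] [ 111  127   71   84 5772] theta 0.105 0.5
side [172.1 282.8] [ 101  236  138   97 7709] theta 0.0 2.6
```

Held about 7 s and steady at 1.03. Now pulling back to off.

Call:
move_arm(moves=[[[0,40,0,0,0,0],[0,40,0,0,0,0],[0,0,0,0,0,0],[0,0,45,0,0,0],[0,0,45,0,0,0]]])

```text
time: 63.88
eef_pos: [0.5319, -0.3414, 0.0846]
tool_rot: [[0.0, 1.0, 0.001], [1.0, -0.0, -0.001], [-0.001, 0.001, -1.0]]
contact_force: [0.6, -0.3, -0.3]
finger_gap: 0.49
finger_force: 0.0
```

Call:
move_arm(moves=[[[0,-15,0,0,0,0],[0,-12,0,0,0,0],[0,-12,0,0,0,0],[0,-12,2,0,0,0],[0,-12,3,0,0,0]]])

```text
time: 64.5
eef_pos: [0.4687, -0.3414, 0.0809]
tool_rot: [[0.0, 1.0, 0.001], [1.0, -0.0, -0.001], [-0.001, 0.001, -1.0]]
contact_force: [1.4, 0.1, 0.9]
finger_gap: 0.493
finger_force: 0.7
```

Call:
move_arm(moves=[[[0,-12,4,0,0,0],[0,-12,4,0,0,0],[0,-6,1,0,0,0],[0,-4,0,0,0,0],[0,-2,0,0,0,0]]])

```text
time: 65.12
eef_pos: [0.4332, -0.3411, 0.0713]
tool_rot: [[-0.0, 1.0, 0.0], [1.0, 0.0, -0.0], [-0.0, 0.0, -1.0]]
contact_force: [1.5, -0.8, 0.4]
finger_gap: 0.492
finger_force: 0.5
```

Call:
move_arm(moves=[[[0,-1,0,0,0,0],[0,-1,0,0,0,0],[0,0,0,0,0,0]]])

```text
time: 65.5
eef_pos: [0.4313, -0.341, 0.0712]
tool_rot: [[-0.0, 1.0, -0.0], [1.0, 0.0, -0.0], [-0.0, -0.0, -1.0]]
contact_force: [1.2, 0.8, -0.4]
finger_gap: 0.486
finger_force: 0.6
```

Call:
move_arm(moves=[[[0,-1,0,0,0,0],[0,-1,0,0,0,0],[0,-1,0,0,0,0],[0,0,0,0,0,0]]])

```text
time: 66.0
eef_pos: [0.4303, -0.3409, 0.0714]
tool_rot: [[-0.001, 1.0, 0.002], [1.0, 0.001, -0.001], [-0.001, 0.002, -1.0]]
contact_force: [8.8, -1.4, -5.7]
finger_gap: 0.492
finger_force: 4.3
```

Call:
move_arm(moves=[[[0,8,0,0,0,0],[0,0,-40,0,0,0],[0,0,-50,0,0,0],[0,0,-50,0,0,0],[0,0,0,0,0,0]]])

```text
time: 66.62
eef_pos: [0.4371, -0.3429, 0.2147]
tool_rot: [[0.001, 1.0, 0.004], [1.0, -0.001, -0.003], [-0.003, 0.004, -1.0]]
contact_force: [0.1, -0.4, -0.3]
finger_gap: 0.491
finger_force: 0.0
```

```bash
python3 lev.py; python3 lid.py; python3 see.py top
```

```text
wrist (263.0, 179.5)
side (318.7500305175781, 125.25)
grip [ 0.4399 -0.3363  0.112 ] q 0.003 r 0.0925
wrist planar q -0.151 r 0.0797
side planar q -0.011 r 0.09
top [146.2 168.3] [ 111  127   71   84 5739] theta 0.11 0.3
side [172.1 282.8] [ 101  236  138   97 7709] theta 0.0 2.6
66.875 [ 0.4356 -0.3404  0.2101] [ -9.7706  25.7964  60.9693 102.2821 -24.4332  66.6754  58.8229]
```

Run:
```python
from h import *
T=cam('top')
for u in(111,146.2,182): print(plane(T,u,168,.062)[:2])
print(ctrl.finish_job())
```

```text
[0.56059374 0.3070744 ]
[0.56099729 0.22074396]
[0.56140795 0.13289541]
the job is handed in; nothing more can be done
None
```

The cure is done and the job is handed in at about 67 s. All four yellow parts I found lie flat and separate on the box floor under the closed lid. The lever stayed on the red tab (about 1.03 rad) for roughly 7 s after the lid closed and is back at off, and nothing else on the bench was handled.

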